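# Lay the ground shafts in their V-rests for the run-out check

## Robot

A 7-joint arm with a two-finger parallel gripper is mounted at the origin on the work surface. World frame = base frame: x ahead of the robot, y to its left, z up, the work surface at z = 0. Lengths are in m, angles in rad, forces in N, time in s.
With the tool pointing down it reaches from about 0.4 to 0.9 m from the base axis. Payload 5.5 kg.
Tool frame: the origin (TCP) lies at the very end of the fingers, on their centre line; the grasp point (between the pads) lies 19 mm behind it; z points along the fingers, y is the direction in which the jaws open and shut (so a half turn about z gives the same grasp; the last joint's range is limited). The gripper opens to 92 mm and grips with 3 to 60 N. Pads are 19 mm wide; open, the fingers measure 130 mm over their backs; the gripper's body (75 mm by 190 mm) begins 47 mm behind the grasp point.
Start: joints at [-0.953, 0.501, -0.427, 1.55, 0.221, 1.138, -0.21], TCP at [0.226, 0.61, 0.192] pointing down, gripper open.
Joint ranges: [-2.88, 2.88], [-0.31, 2.03], [-1.54, 1.56], [0.2, 2.42], [-1.41, 4.55], [0.19, 2.02], [-2.57, 2.57]. Speed limits (rad/s): [2.57, 2.57, 3.14, 3.14, 3.14, 3.14, 3.14].

## Interface

Orientations are given as a 3x3 rotation matrix whose columns are the frame's x, y, z axes.
In Python, from bench import robot gives the robot as it stands.
- The arm moves only by the tool carry_out, never from a script. Its argument "deltas" is a list of rows, each an object of numbers: "hand": the finger opening in mm, from 0 to 91.8; "x", "y", "z": the shift along the tool's x, y, z in mm; "yaw": the turn about the tool's z in degrees. In form: [{"hand": .., "x": .., "y": .., "z": .., "yaw": ..}, ...]. A call has 1 to 10 rows; each row shifts and turns the commanded pose from where the row before left it, along the tool's axes as they then stand; what a row does not reach is not made up. A row lasts 1/8 s, in which the tool goes at most 62.5 mm and 10.7 degrees, less where a joint would pass 70% of its speed; a pose out of reach is approached as far as the arm can. A call with a gripper value outside its range is refused whole. The fingers move at their own pace and stop on an object; "squeeze" is the grip in N (left out, the last holds). Time passes only in rows, so rows that do not move let the fingers close. It gives the time, the measured TCP pose, the force and the opening at its end, in the units of the state.
- robot.state(): the state, without advancing time (a new reading comes with each control period).
- robot.snapshot(name): name is "scene" or "top"; returns a dict with "img" (480x640x3 uint8, red, green, blue), "depth" (480x640 float32, m along the optical axis (not along the pixel's ray), 0 where there is no reading), "fx", "fy", "cx", "cy" (pixels), "rvec" (rotation vector, rad) and "tvec" (3), from world to camera coordinates, as OpenCV has them. Camera axes: x right, y down, z forward; pixel columns grow to the right and rows downward; lengths in m; the calibration is good to about 2 mm. A picture is of the moment at which its call begins.
- robot.hand_in(): hands the job in, once; it reports no verdict.
The state is a dict: "t": time; "joint_pos": joint angles; "dq": joint speeds; "joint_efforts": joint torques, N m; "eef_pos": TCP position; "ee_rot": TCP orientation; "wrist_force": force on the tool from outside, world axes, zero at the start; "ft_torque": the same for the moment, N m; "grip_width": opening from 0.0 (shut) to 1.0 (fully open).
Only numpy, scipy, OpenCV 4.12 (cv2) and the standard library are available. Lean on these libraries where they do the work, as an engineer would, in place of code of your own. Each camera call takes 0.05 s, during which the arm holds its last target.

## Task

Get the three plain round shafts ready for the run-out check: pick them out from the other parts on the rubber mat and lay each one in the V-rest on the granite plate that is made for its length (shortest shaft in the shortest rest, longest in the longest), seated in both V-blocks and centred so that its two ends stand out evenly. Set each one down in the blocks before letting go; do not drop it. Leave the stepped spindle and the hexagonal bar lying where they are, and do not knock the dial gauge stand.

Things in the scene. Friction and masses are not known exactly. Their poses are not given: they have to be found in the camera images.
- shaft_short_c (a point): Centre, on the axis, of the short plain round shaft: bright ground steel, 110 mm long, 20 mm in diameter all along, about 270 g; x runs along it. At the start it lies on the black rubber mat (top 3 mm above the table) in a row of five rods, roughly parallel, about 75 mm apart; it rolls if pushed sideways.
- shaft_middle_c (a point): Centre, on the axis, of the middle plain round shaft: bright ground steel, 150 mm long, 22 mm in diameter all along, about 450 g; x runs along it. At the start it lies on the black rubber mat (top 3 mm above the table) in a row of five rods, roughly parallel, about 75 mm apart; it rolls if pushed sideways.
- shaft_long_c (a point): Centre, on the axis, of the long plain round shaft: bright ground steel, 190 mm long, 24 mm in diameter all along, about 680 g; x runs along it. At the start it lies on the black rubber mat (top 3 mm above the table) in a row of five rods, roughly parallel, about 75 mm apart; it rolls if pushed sideways.
- rest_short_mid (a point): Middle of the short shaft rest, level with its block tops: two fixed steel V-blocks, 86 mm over both, 54 mm free between, tops 43 mm above the black granite plate (top at 65 mm), on an 8 mm steel bar; 48 mm wide. x along the groove. 90 degree Vs, 32 mm wide, 16 deep. The short shaft (110 mm) stands out 12 mm at each end; seated, its axis is 1.9 mm below this point. Other rests about 105 mm aside.
- rest_middle_mid (a point): Middle of the middle shaft rest, level with its block tops: two fixed steel V-blocks, 126 mm over both, 94 mm free between, tops 43 mm above the black granite plate (top at 65 mm), on an 8 mm steel bar; 48 mm wide. x along the groove. 90 degree Vs, 32 mm wide, 16 deep. The middle shaft (150 mm) stands out 12 mm at each end; seated, its axis is 0.4 mm below this point. Other rests about 105 mm aside.
- rest_long_mid (a point): Middle of the long shaft rest, level with its block tops: two fixed steel V-blocks, 166 mm over both, 134 mm free between, tops 43 mm above the black granite plate (top at 65 mm), on an 8 mm steel bar; 48 mm wide. x along the groove. 90 degree Vs, 32 mm wide, 16 deep. The long shaft (190 mm) stands out 12 mm at each end; seated, its axis is 1.0 mm above this point. Other rests about 105 mm aside.
- spindle_c (a point): Centre of the stepped spindle, not to be moved: bright steel, 174 mm long, 28 mm in diameter over the middle 70 mm, stepping down to 19 mm and then 12 mm at both ends; loose on the mat. x runs along it.
- hexbar_c (a point): Centre of the hexagonal bar, not to be moved: darker steel, 140 mm long, 24 mm across the flats; loose on the mat. x runs along it.
- stand: Dial gauge on its stand, not to be touched: origin at the middle of the underside of its 65 x 60 mm base, on the far left corner of the granite plate. An 18 mm column rises 265 mm above the granite; at 200 mm an arm runs 135 mm along its +x (away from the robot, off the plate) and carries the 56 mm dial.
Mind the look-alikes: they are no part of the job. Leave any purple look-alike of the part that bears shaft_short_c alone. Leave any brown look-alike of the part that bears shaft_long_c alone.

How it is judged:
By the outcome, as a careful person would: the job done as asked, in the order asked, and still so for the second after the job is handed in, with the robot touching nothing.
It also fails if it takes over 96 s, if anything falls off the work surface, if the arm or the gripper's body presses on something with over 40 N, if the wrist force passes 120 N, or if a joint passes its speed limit or range.

## Working session

There is one attempt and no reset: what is moved stays moved. The work goes in short steps, Python scripts to look and compute and a tool call to move; the robot and the scene stay as the last step left them, time stands still between calls to the robot, and variables do not carry over. Pictures are saved under pics/ and viewed, and the job is handed in when it is done.

Besides the shell and the picture viewer there is one more tool, called after "Emit:" as name(argument=value, ...), one argument or row to a line, values as JSON. carry_out: Moves the arm, as the interface text tells. Its arguments: {"type":"object","properties":{"deltas":{"type":"array"},"squeeze":{"type":"number"}},"required":["deltas"]}

```bash
mkdir -p pics; ls
python3 - <<'E'
from bench import robot
import cv2,numpy as np
s=robot.state()
for k,v in s.items(): print(k,np.round(v,3).tolist())
for n in("scene","top"):
    d=robot.snapshot(n); cv2.imwrite(f"pics/{n}0.png",d["img"][:,:,::-1]); np.savez(f"pics/{n}0.npz",**d)
    R=cv2.Rodrigues(np.array(d["rvec"]))[0]; print(n,d["fx"],d["cx"],d["cy"],(-R.T@np.array(d["tvec"]).ravel()).round(3),R.round(3).tolist())
E
```

```text
pics
t 0.0
joint_pos [-0.953, 0.502, -0.427, 1.551, 0.221, 1.138, -0.21]
dq [0.001, -0.0, -0.001, -0.001, 0.001, -0.001, 0.0]
joint_efforts [0.001, -56.66, -5.816, -27.91, -0.069, 0.031, 0.0]
eef_pos [0.226, 0.609, 0.191]
ee_rot [[-0.938, 0.347, -0.001], [0.347, 0.938, -0.002], [0.0, -0.002, -1.0]]
wrist_force [0.296, 0.063, 0.474]
ft_torque [0.042, 0.014, 0.058]
grip_width 1.003
scene 515.5739687609574 322.43110730931505 239.49688705475947 [1.16  0.23  1.081] [[-0.303, 0.953, -0.002], [0.759, 0.241, -0.604], [-0.575, -0.185, -0.797]]
top 523.4136680904093 315.31735521492084 245.08564387588652 [ 0.341 -0.021  1.395] [[-0.029, -0.999, -0.015], [-0.996, 0.03, -0.078], [0.078, 0.013, -0.997]]
```

View pics/scene0.png

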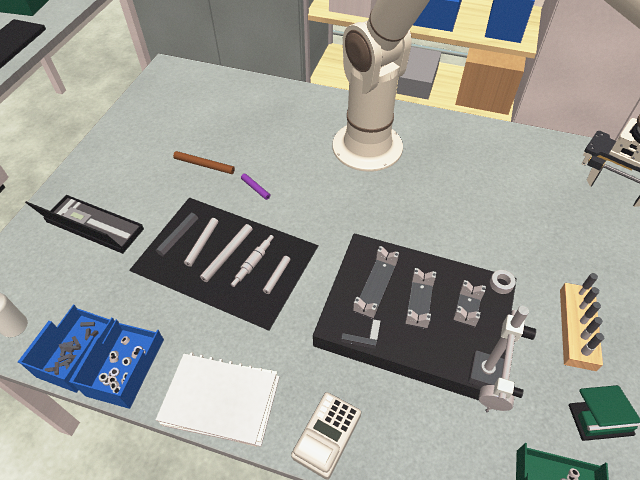

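View pics/top0.png

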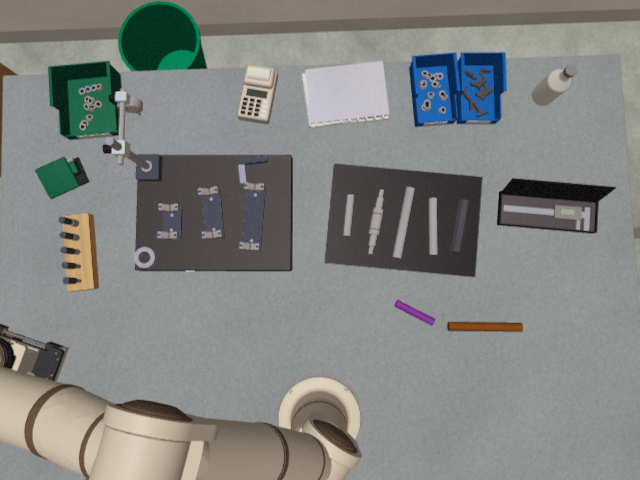

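The top view shows the row on the mat from left to right:
- Plain round shaft, short, at (348,215)
- Stepped spindle at (376,222)
- Plain round shaft, long, at (403,222)
- Plain round shaft, middle, at (433,226)
- Dark hex bar at (459,226)

The look-alikes are purple (415,312) and brown (485,327), both off the mat. The rests, left to right, are short (168,221), middle (210,212) and long (253,216). A small square sits at (250,167), the stand at (145,165) and a ring at (145,258).

```bash
cat > h.py <<'E'
import numpy as np,cv2
def world(d):
    h,w=d["depth"].shape; u,v=np.meshgrid(np.arange(w),np.arange(h)); Z=d["depth"]
    P=np.stack([(u-d["cx"])/d["fx"]*Z,(v-d["cy"])/d["fy"]*Z,Z],-1)
    R=cv2.Rodrigues(np.array(d["rvec"]))[0]; return (P-np.array(d["tvec"]).ravel())@R
def proj(d,p):
    K=np.array([[d["fx"],0,d["cx"]],[0,d["fy"],d["cy"]],[0,0,1.]])
    return cv2.projectPoints(np.atleast_2d(np.float64(p)),np.array(d["rvec"]),np.array(d["tvec"]),K,None)[0][:,0]
E
python3 - <<'E'
from h import *
for n in("top","scene"):
    d=dict(np.load(f"pics/{n}0.npz")); W=world(d); x,y,z=W[...,0],W[...,1],W[...,2]
    ok=d["depth"]>0
    # mat area
    def rep(name,m):
        k,l,st,c=cv2.connectedComponentsWithStats(m.astype(np.uint8),connectivity=4)
        for i in range(1,k):
            if st[i,4]<25: continue
            q=W[l==i]; (cx,cy),sz,_=cv2.minAreaRect(q[:,:2].astype(np.float32))
            w,v=np.linalg.eigh(np.cov(q[:,:2].T)); a=v[:,1]; a*=np.sign(a[0])
            print(n,name,"px",c[i].round(0),"N",st[i,4],"rect",round(cx,4),round(cy,4),np.round(np.array(sorted(sz))*1e3,1),"zmax %.4f med %.4f"%(np.percentile(q[:,2],97),np.median(q[:,2])),"ang %.1f"%np.degrees(np.arctan2(a[1],a[0])))
    mat=ok&(x>.35)&(x<.75)&(y<0.03)&(y>-.4)
    rep("rod",mat&(z>.010)&(z<.05))
    rep("blk",ok&(x>.35)&(x<.8)&(y>.03)&(y<.55)&(z>.095)&(z<.13))
    rep("gr",ok&(x>.35)&(x<.8)&(y>.03)&(y<.55)&(z>.050)&(z<.07))
    rep("low",ok&(x>.35)&(x<.8)&(y>.03)&(y<.55)&(z>.069)&(z<.095))
    rep("high",ok&(x>.35)&(x<.95)&(y>.03)&(y<.65)&(z>.135)&(z<.4))
d=dict(np.load("pics/top0.npz"));im=d["img"][:,:,::-1]
cv2.imwrite("pics/c1.png",cv2.resize(im[150:280,325:485],None,fx=5,fy=4.6,interpolation=2))
cv2.imwrite("pics/c2.png",cv2.resize(im[145:280,130:300],None,fx=4.4,fy=4.4,interpolation=2))
E
```

```text
top rod px [403. 223.] N 656 rect 0.5027 -0.2386 [ 26.8 190.7] zmax 0.0309 med 0.0248 ang -13.2
top rod px [376. 222.] N 515 rect 0.506 -0.1657 [ 29.3 175.3] zmax 0.0344 med 0.0265 ang -12.2
top rod px [348. 216.] N 316 rect 0.5252 -0.0948 [ 22.1 112.5] zmax 0.0273 med 0.0210 ang -7.3
top rod px [433. 227.] N 475 rect 0.491 -0.3158 [ 23.7 149.3] zmax 0.0290 med 0.0227 ang -1.9
top rod px [459. 228.] N 509 rect 0.4874 -0.3857 [ 28.3 139.2] zmax 0.0322 med 0.0251 ang -10.3
top blk px [147. 167.] N 81 rect 0.6536 0.4153 [21.7 29.4] zmax 0.1280 med 0.1018 ang -42.9
top blk px [254. 187.] N 118 rect 0.5942 0.1436 [15.9 47.5] zmax 0.1131 med 0.1056 ang 84.8
top blk px [214. 190.] N 54 rect 0.5884 0.2458 [16. 21.] zmax 0.1122 med 0.1052 ang 82.9
top blk px [203. 192.] N 68 rect 0.5855 0.2712 [15.7 25.5] zmax 0.1114 med 0.1029 ang -84.3
top blk px [169. 207.] N 124 rect 0.5489 0.3586 [16.8 49.3] zmax 0.1126 med 0.1045 ang 87.6
top blk px [218. 234.] N 55 rect 0.4786 0.2377 [16.3 19.8] zmax 0.1122 med 0.1051 ang -88.6
top blk px [162. 235.] N 65 rect 0.4798 0.3743 [15.3 22.9] zmax 0.1110 med 
[... 3255 characters left out ...]
4 110.6] zmax 0.0921 med 0.0749 ang 3.6
scene low px [469. 301.] N 430 rect 0.5078 0.3606 [51.5 72. ] zmax 0.0932 med 0.0757 ang 82.7
scene low px [464. 320.] N 158 rect 0.5515 0.3586 [25.6 53.7] zmax 0.0943 med 0.0810 ang 83.8
scene low px [416. 323.] N 144 rect 0.5934 0.2575 [20.2 51.7] zmax 0.0945 med 0.0835 ang -87.8
scene low px [478. 373.] N 366 rect 0.6568 0.4103 [53.  65.9] zmax 0.0948 med 0.0921 ang 26.5
scene low px [484. 357.] N 57 rect 0.636 0.4089 [19.5 23.3] zmax 0.0948 med 0.0938 ang -33.8
scene low px [499. 365.] N 45 rect 0.6424 0.4397 [12.7 27.9] zmax 0.0949 med 0.0934 ang -9.8
scene high px [506. 362.] N 2316 rect 0.7077 0.4226 [ 57.4 170.2] zmax 0.3284 med 0.2704 ang -3.0
```

View pics/c1.png

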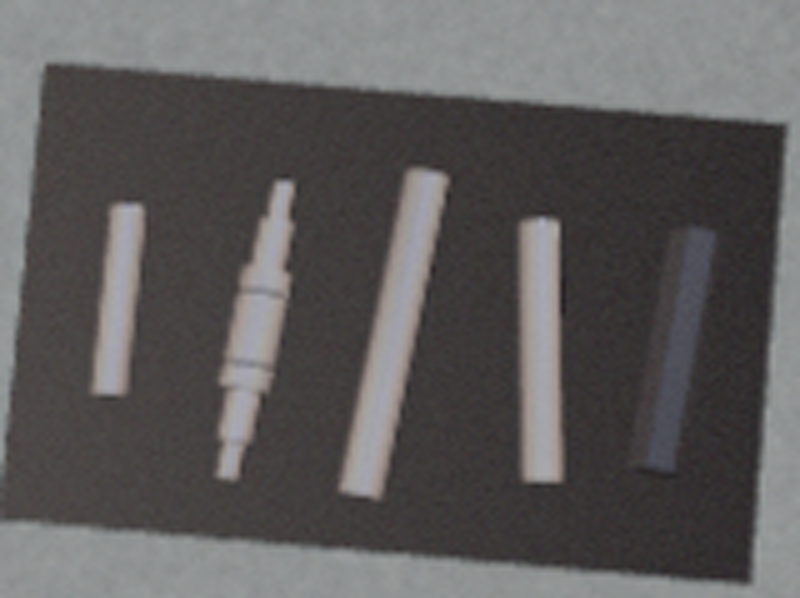

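View pics/c2.png

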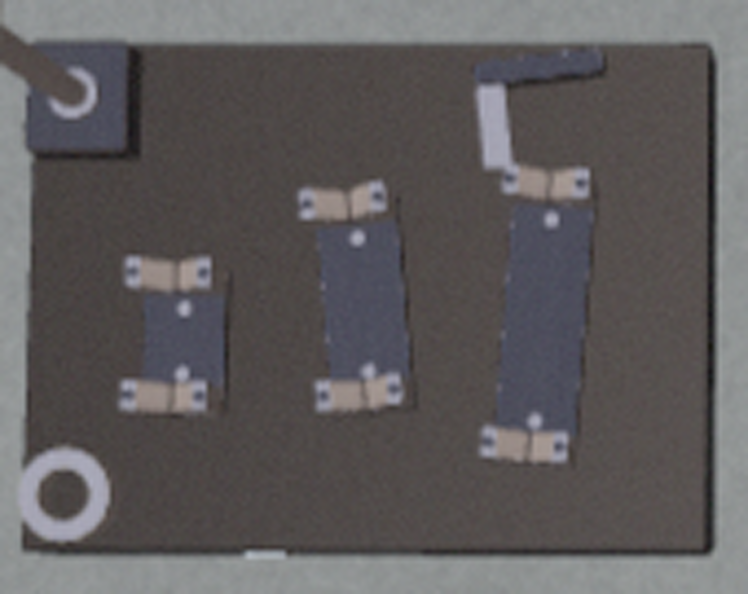

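Crop check: the three plain bright rods on the mat are short, long and middle (c1 columns 115, 395, 540). The spindle has steps (255) and the hex bar is dark (680). Next I'll refine the rest and rod poses.

```bash
cat > fit.py <<'E'
from h import *
from scipy.optimize import least_squares
RESTS=dict(short=(.514,.361,86,2),middle=(.533,.256,126,5.5),long=(.521,.151,166,-5.5))
RODS=dict(short=(.526,-.094,110,20),middle=(.4905,-.316,150,22),long=(.5025,-.2388,190,24))
def fit_rest(d,name):
    x0,y0,L,a0=RESTS[name];W=world(d).reshape(-1,3)
    q=W[(d["depth"].ravel()>0)&(abs(W[:,0]-x0)<L/2e3+.02)&(abs(W[:,1]-y0)<.045)&(W[:,2]>.088)&(W[:,2]<.116)]
    a=np.radians(a0);f=lambda p:np.stack([(q[:,0]-p[0])*np.cos(p[2])+(q[:,1]-p[1])*np.sin(p[2]),-(q[:,0]-p[0])*np.sin(p[2])+(q[:,1]-p[1])*np.cos(p[2])],1)
    uv=f((x0,y0,a));k=(abs(uv[:,1])<.03)&(abs(uv[:,0])<L/2e3+.006)&(abs(uv[:,0])>L/2e3-.026);q=q[k]
    def res(p):
        uv=f(p);u,v=abs(uv[:,0]),abs(uv[:,1]);zz=.108+p[3]-np.clip(.016-v,0,.016)
        # outside extents penalised
        ou=np.clip(u-L/2e3,0,1)+np.clip(L/2e3-.016-u,0,1);ov=np.clip(v-.024,0,1)
        on=(u<L/2e3-.001)&(u>L/2e3-.015)&(v<.022)
        return np.r_[(q[:,2]-zz)*on,ou,ov]
    s=least_squares(res,(x0,y0,a,0),loss="soft_l1",f_scale=.001,x_scale=(.01,.01,.05,.01),diff_step=1e-4)
    return s.x,np.sqrt(np.mean(s.fun**2)),len(q)
def fit_rod(d,name,cx,cy,L,D,zc,a0,zlo=None):
    """free-standing cylinder; zc axis height"""
    W=world(d).reshape(-1,3);r=D/2e3;a=np.radians(a0)
    c,s=np.cos(a),np.sin(a);u=(W[:,0]-cx)*c+(W[:,1]-cy)*s;v=-(W[:,0]-cx)*s+(W[:,1]-cy)*c
    k=(d["depth"].ravel()>0)&(abs(u)<L/2e3+.012)&(abs(v)<r+.012)&(W[:,2]>zc-.3*r)&(W[:,2]<zc+r+.006);q=W[k]
    def uv(p):
        c,s=np.cos(p[2]),np.sin(p[2]);return (q[:,0]-p[0])*c+(q[:,1]-p[1])*s,-(q[:,0]-p[0])*s+(q[:,1]-p[1])*c
    def res(p):
        u,v=uv(p);return np.r_[np.hypot(v,q[:,2]-zc-p[3])-r,np.clip(abs(u)-L/2e3,0,1)]
    s=least_squares(res,(cx,cy,a,0),loss="soft_l1",f_scale=.001,x_scale=(.01,.01,.05,.01))
    u,v=uv(s.x);e=(np.percentile(u,1),np.percentile(u,99));mid=(u.min()+u.max())/2
    return s.x,mid,(u.max()-u.min()),len(q)
E
python3 - <<'E'
from fit import *
for n in("top","scene"):
    d=dict(np.load(f"pics/{n}0.npz"))
    for r in RESTS:
        p,e,k=fit_rest(d,r);print(n,"rest",r,(p[:2]*1e3).round(1),np.degrees(p[2]).round(2),"dz",(p[3]*1e3).round(1),(e*1e3).round(2),k)
    for r,(x,y,L,D) in RODS.items():
        p,m,l,k=fit_rod(d,r,x,y,L,D,.003+D/2e3,dict(short=-7.4,middle=-2,long=-13.3)[r]);print(n,"rod",r,(p[:2]*1e3).round(1),np.degrees(p[2]).round(2),"dz",(p[3]*1e3).round(1),"mid %.1f len %.1f"%(m*1e3,l*1e3),k)
E
```

```text
top rest short [514.4 360.6] -2.73 dz 0.9 1.28 299
top rest middle [532.2 255.6] 4.22 dz 0.5 1.34 294
top rest long [520.9 151. ] -5.53 dz 0.6 1.39 276
top rod short [525.7 -93.6] -7.05 dz 0.5 mid 3.1 len 121.4 318
top rod middle [ 491.4 -315.9] -2.08 dz 0.3 mid -0.4 len 149.1 472
top rod long [ 502.8 -238.6] -13.16 dz 0.2 mid 4.0 len 199.0 651
scene rest short [514.  361.7] -2.97 dz 1.5 1.46 476
scene rest middle [533.1 256.5] 4.21 dz 1.2 2.53 450
scene rest long [521.4 152.5] -5.59 dz 0.8 2.63 433
scene rod short [527.6 -93.5] -6.97 dz 1.5 mid -2.9 len 123.5 334
scene rod middle [ 491. -315.] -1.65 dz 1.4 mid -1.2 len 153.8 459
scene rod long [ 502.9 -237.9] -13.08 dz 1.6 mid -0.4 len 192.4 660
```

```bash
cat > go.py <<'E'
import sys,numpy as np
from bench import robot
s=robot.state();R=np.array(s["ee_rot"]);p=np.array(s["eef_pos"])*1e3
x,y,z,a=map(float,sys.argv[1:5])
ya=np.degrees(np.arctan2(R[1,1],R[0,1]));t=a+90
yaw=-((t-ya+90)%180-90)   # tool z is down
an=np.radians(ya-yaw);Y=np.array([np.cos(an),np.sin(an),0]);Z=np.array([0,0,-1.]);X=np.cross(Y,Z)
D=np.array([x,y,z])-p
print("t",round(s["t"],2),"pos",p.round(1),"Zax",R[:,2].round(4),"yawnow",round(ya-90,2),"-> yaw",round(yaw,2),"xyz after yaw",[round(float(D@q),1) for q in(X,Y,Z)],"now-axes",(R.T@D).round(1),"F",np.round(s["wrist_force"],1),"grip",round(s["grip_width"]*91.8,1))
E
python3 go.py 526.5 -93.8 60 -7
```

```text
t 0.1 pos [225.6 608.8 191.4] Zax [-6.0e-04 -1.6e-03 -1.0e+00] yawnow -20.33 -> yaw -13.33 xyz after yaw [-384.3, -660.7, 131.4] now-axes [-526.2 -554.1  132.4] F [-0.6  0.8  0. ] grip 91.5
```

Emit:
carry_out(
  deltas=[
    {"yaw": -6.7,"hand": 44},
    {"yaw": -6.6},
    {"x": -24,"y": -41},
    {"x": -24,"y": -41},
    {"x": -24,"y": -41},
    {"x": -24,"y": -41},
    {"x": -24,"y": -41},
    {"x": -24,"y": -41},
    {"x": -24,"y": -41},
    {"x": -24,"y": -41},
  ],
  squeeze=40,
)

```text
$.deltas[0]: bad value
```

```bash
python3 go.py 526.5 -93.8 60 -7
```

```text
t 0.1 pos [225.6 608.8 191.4] Zax [-6.0e-04 -1.6e-03 -1.0e+00] yawnow -20.33 -> yaw -13.33 xyz after yaw [-384.3, -660.7, 131.4] now-axes [-526.2 -554.1  132.4] F [-0.6  0.8  0. ] grip 91.5
```

Emit:
carry_out(
  deltas=[
    {"hand": 44,"x": 0,"y": 0,"z": 0,"yaw": -6.7},
    {"hand": 44,"x": 0,"y": 0,"z": 0,"yaw": -6.6},
    {"hand": 44,"x": -24,"y": -41,"z": 0,"yaw": 0},
    {"hand": 44,"x": -24,"y": -41,"z": 0,"yaw": 0},
    {"hand": 44,"x": -24,"y": -41,"z": 0,"yaw": 0},
    {"hand": 44,"x": -24,"y": -41,"z": 0,"yaw": 0},
    {"hand": 44,"x": -24,"y": -41,"z": 0,"yaw": 0},
    {"hand": 44,"x": -24,"y": -41,"z": 0,"yaw": 0},
    {"hand": 44,"x": -24,"y": -41,"z": 0,"yaw": 0},
    {"hand": 44,"x": -24,"y": -41,"z": 0,"yaw": 0},
  ],
  squeeze=40,
)

```text
t: 1.35
eef_pos: [0.3765, 0.2588, 0.1922]
ee_rot: [[-0.992, 0.122, -0.0], [0.122, 0.992, -0.0], [0.0, -0.0, -1.0]]
wrist_force: [0.4, -0.3, 1.5]
grip_width: 0.481
```

```bash
python3 go.py 526.5 -93.8 60 -7
```

```text
t 1.35 pos [376.5 258.8 192.2] Zax [-2.e-04 -2.e-04 -1.e+00] yawnow -7.03 -> yaw -0.03 xyz after yaw [-191.9, -331.7, 132.2] now-axes [-192.1 -331.6  132.2] F [ 0.4 -0.3  1.5] grip 44.1
```

Emit:
carry_out(
  deltas=[
    {"hand": 44,"x": -24,"y": -41.5,"z": 0,"yaw": 0},
    {"hand": 44,"x": -24,"y": -41.5,"z": 0,"yaw": 0},
    {"hand": 44,"x": -24,"y": -41.5,"z": 0,"yaw": 0},
    {"hand": 44,"x": -24,"y": -41.5,"z": 0,"yaw": 0},
    {"hand": 44,"x": -24,"y": -41.5,"z": 0,"yaw": 0},
    {"hand": 44,"x": -24,"y": -41.5,"z": 20,"yaw": 0},
    {"hand": 44,"x": -24,"y": -41.5,"z": 30,"yaw": 0},
    {"hand": 44,"x": -24,"y": -41.5,"z": 30,"yaw": 0},
    {"hand": 44,"x": 0,"y": 0,"z": 30,"yaw": 0},
    {"hand": 44,"x": 0,"y": 0,"z": 0,"yaw": 0},
  ],
)

```text
t: 2.6
eef_pos: [0.5233, -0.0924, 0.0797]
ee_rot: [[-0.992, 0.123, -0.006], [0.123, 0.992, 0.001], [0.006, 0.0, -1.0]]
wrist_force: [-0.1, 0.2, 0.5]
grip_width: 0.481
```

```bash
python3 go.py 526.5 -93.8 5 -7
python3 - <<'E'
from h import *
from bench import robot
d=robot.snapshot("scene");np.savez("pics/s1.npz",**d);s=robot.state();u=proj(d,s["eef_pos"])[0];print(u)
i=d["img"][:,:,::-1];cv2.imwrite("pics/s1.png",cv2.resize(i[160:340,170:410],None,fx=3.3,fy=3.3,interpolation=2))
E
```

```text
t 2.6 pos [523.3 -92.4  79.7] Zax [-0.0063  0.0011 -1.    ] yawnow -7.08 -> yaw -0.08 xyz after yaw [-3.3, -1.0, 74.7] now-axes [-3.8 -1.  74.7] F [-0.1  0.2  0.5] grip 44.2
[275.22514207 258.13877444]
```

View pics/s1.png

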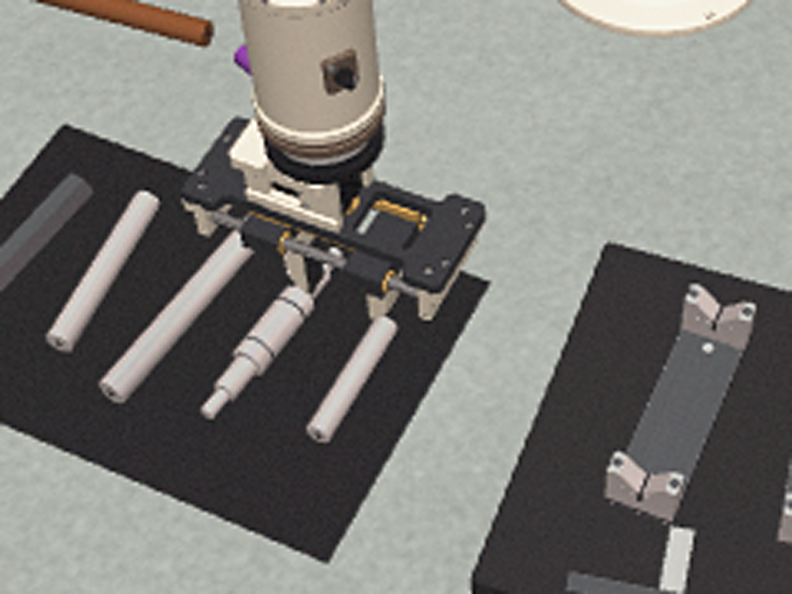

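Emit:
carry_out(
  deltas=[
    {"hand": 44,"x": -3.5,"y": -1,"z": 20,"yaw": 0},
    {"hand": 44,"x": 0,"y": 0,"z": 20,"yaw": 0},
    {"hand": 44,"x": 0,"y": 0,"z": 20,"yaw": 0},
    {"hand": 44,"x": 0,"y": 0,"z": 5,"yaw": 0},
    {"hand": 44,"x": 0,"y": 0,"z": 0,"yaw": 0},
  ],
)

```text
t: 3.28
eef_pos: [0.5302, -0.0934, 0.0183]
ee_rot: [[-0.993, 0.121, 0.001], [0.121, 0.993, 0.0], [-0.001, 0.0, -1.0]]
wrist_force: [-0.5, -0.4, -0.6]
grip_width: 0.481
```

```bash
python3 go.py 526.5 -93.8 5 -7
```

```text
t 3.27 pos [530.2 -93.4  18.3] Zax [ 1.1e-03  1.0e-04 -1.0e+00] yawnow -6.97 -> yaw 0.03 xyz after yaw [3.6, -0.9, 13.3] now-axes [ 3.6 -0.9 13.3] F [-0.5 -0.4 -0.6] grip 44.2
```

Emit:
carry_out(
  deltas=[
    {"hand": 44,"x": 3.5,"y": -1,"z": 7,"yaw": 0},
    {"hand": 44,"x": 0,"y": 0,"z": 6,"yaw": 0},
    {"hand": 44,"x": 0,"y": 0,"z": 0,"yaw": 0},
    {"hand": 44,"x": 0,"y": 0,"z": 0,"yaw": 0},
  ],
)

```text
t: 3.78
eef_pos: [0.526, -0.0945, 0.0043]
ee_rot: [[-0.992, 0.122, -0.0], [0.122, 0.992, 0.0], [0.0, 0.0, -1.0]]
wrist_force: [0.0, 0.7, -1.0]
grip_width: 0.478
```

```bash
python3 go.py 526.5 -93.8 5 -7
```

```text
t 3.77 pos [526.  -94.5   4.3] Zax [-0.  0. -1.] yawnow -7.03 -> yaw -0.03 xyz after yaw [-0.4, 0.7, -0.7] now-axes [-0.4  0.7 -0.7] F [ 0.   0.7 -1. ] grip 43.9
```

Now close, wait, and lift.

Emit:
carry_out(
  deltas=[
    {"hand": 10,"x": 0,"y": 0,"z": 0,"yaw": 0},
    {"hand": 10,"x": 0,"y": 0,"z": 0,"yaw": 0},
    {"hand": 10,"x": 0,"y": 0,"z": 0,"yaw": 0},
    {"hand": 10,"x": 0,"y": 0,"z": 0,"yaw": 0},
    {"hand": 10,"x": 0,"y": 0,"z": 0,"yaw": 0},
    {"hand": 10,"x": 0,"y": 0,"z": 0,"yaw": 0},
  ],
  squeeze=40,
)

```text
t: 4.53
eef_pos: [0.5259, -0.0944, 0.0043]
ee_rot: [[-0.992, 0.122, -0.0], [0.122, 0.992, 0.0], [0.0, 0.0, -1.0]]
wrist_force: [-0.4, 0.4, -0.3]
grip_width: 0.113
```

Emit:
carry_out(
  deltas=[
    {"hand": 10,"x": 0,"y": 0,"z": -10,"yaw": 0},
    {"hand": 10,"x": 0,"y": 0,"z": -30,"yaw": 0},
    {"hand": 10,"x": 0,"y": 0,"z": -40,"yaw": 0},
    {"hand": 10,"x": 0,"y": 0,"z": -40,"yaw": 0},
    {"hand": 10,"x": 0,"y": 0,"z": -40,"yaw": 0},
    {"hand": 10,"x": 0,"y": 0,"z": 0,"yaw": 0},
  ],
)

```text
t: 5.28
eef_pos: [0.5289, -0.0949, 0.1687]
ee_rot: [[-0.992, 0.122, 0.008], [0.122, 0.992, -0.001], [-0.008, -0.0, -1.0]]
wrist_force: [0.0, -1.0, 0.5]
grip_width: 0.109
```

```bash
python3 go.py 514.2 361.1 130 -2.85;  python3 - <<'E'
from h import *
from bench import robot
d=robot.snapshot("scene");np.savez("pics/s2.npz",**d)
i=d["img"][:,:,::-1];cv2.imwrite("pics/s2.png",cv2.resize(i[130:310,170:410],None,fx=3.3,fy=3.3,interpolation=2))
E
```

```text
t 5.28 pos [528.9 -94.9 168.7] Zax [ 0.0079 -0.0012 -1.    ] yawnow -7.03 -> yaw -4.18 xyz after yaw [37.3, 454.7, 38.7] now-axes [ 70.7 450.8  38. ] F [ 0.  -1.   0.5] grip 10.0
```

View pics/s2.png

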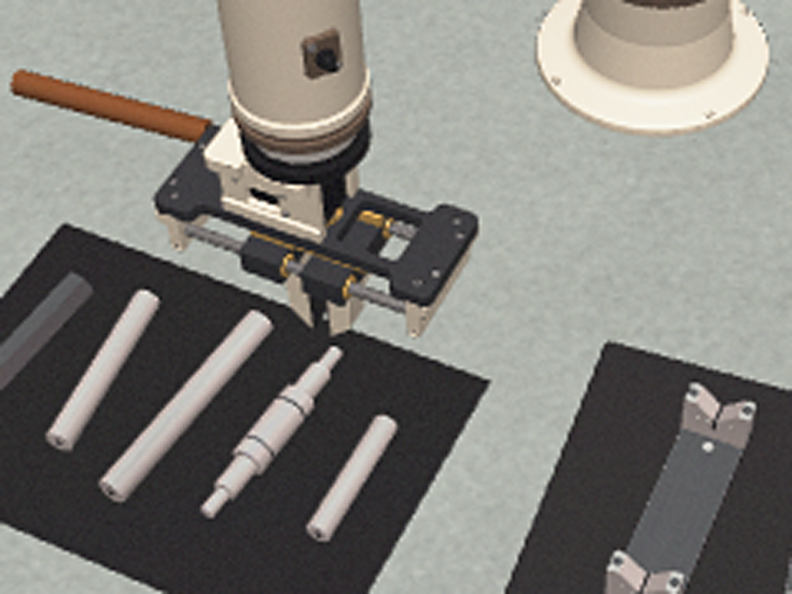

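The opening reached the commanded 10 mm, so the jaws closed on nothing. The shaft is still lying at about (350,480) in the crop. I'll check where it is and what the fingertips look like.

Run:
```python
from fit import *
a=dict(np.load("pics/s1.npz"));b=dict(np.load("pics/s2.npz"))
for d in(a,b):
    p,m,l,k=fit_rod(d,"short",.5265,-.094,110,20,.013,-7);print((p[:2]*1e3).round(1),np.degrees(p[2]).round(2),m,l,k)
for d in (a,b):
    W=world(d)
    print(np.nanmax(W[...,2]))
i=b["img"][:,:,::-1];cv2.imwrite("pics/s3.png",cv2.resize(i[180:240,220:310],None,fx=8,fy=8,interpolation=2))
W=world(b)
m=(W[...,2]>.16)&(W[...,2]<.26)&(b["depth"]>0)&(abs(W[...,1]+.095)<.08)&(abs(W[...,0]-.529)<.06)
q=W[m]
for z in np.arange(.16,.25,.006):
    k=q[(abs(q[:,2]-z)<.003)]; 
    if len(k): print("z %.3f"%z,len(k),"y",np.sort((k[:,1]*1e3).round(0).astype(int)).tolist()[::max(1,len(k)//14)])
```

```text
[528.2 -93.4] -7.45 0.00024751887588344776 0.11136075420642291 335
[527.3 -93.4] -7.05 -0.004251317304733847 0.12085699463747306 334
1.0809745055052948
1.0809745055052948
z 0.202 2 y [-100, -89]
z 0.208 16 y [-110, -109, -105, -105, -104, -102, -101, -101, -100, -100, -99, -99, -89, -86, -85, -83]
z 0.214 29 y [-114, -110, -107, -105, -102, -101, -100, -100, -99, -99, -87, -84, -80, -74, -73]
z 0.220 38 y [-117, -116, -114, -111, -108, -106, -102, -100, -99, -91, -89, -86, -84, -83, -80, -78, -75, -73, -72]
z 0.226 30 y [-116, -111, -108, -106, -103, -101, -100, -90, -84, -82, -77, -74, -73, -73, -72]
z 0.232 33 y [-118, -115, -112, -109, -106, -103, -102, -101, -90, -86, -83, -79, -76, -74, -73, -72, -71]
z 0.238 21 y [-116, -115, -114, -112, -110, -108, -105, -104, -102, -87, -86, -83, -80, -78, -76, -76, -72, -72, -72, -72, -71]
z 0.244 17 y [-118, -116, -115, -113, -113, -111, -111, -109, -108, -106, -87, -73, -72, -72, -72, -71, -71]
```

View pics/s3.png

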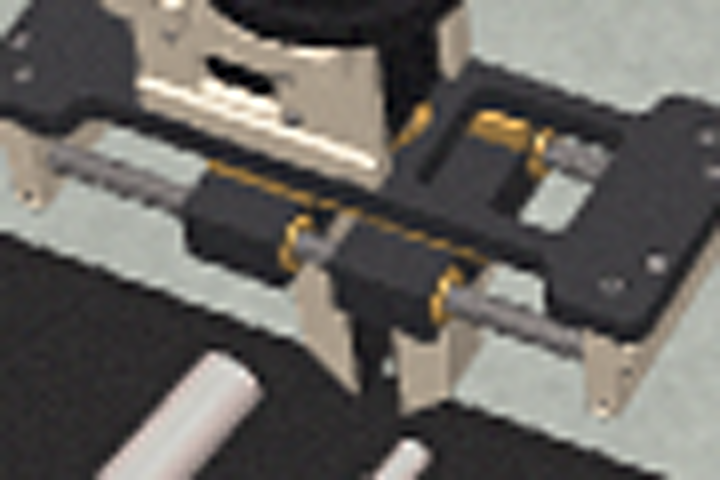

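```bash
python3 go.py 526 -94 160 -7
python3 - <<'E'
from fit import *
from bench import robot
a=dict(np.load("pics/s1.npz"));b=robot.snapshot("scene");c=robot.snapshot("top")
for nm,d,z0 in(("s1",a,.08),("now",b,.165),("top",c,.165)):
    W=world(d)
    m=(W[...,2]>z0-.02)&(W[...,2]<z0+.06)&(d["depth"]>0)&(abs(W[...,1]+.095)<.05)&(abs(W[...,0]-.529)<.03)
    q=W[m];print(nm,len(q))
    for z in np.arange(z0-.02,z0+.06,.005):
        k=q[abs(q[:,2]-z)<.0025]
        if len(k): print(" %.3f"%z,len(k),"x",(k[:,0].min()*1e3).round(),(k[:,0].max()*1e3).round(),"y",(k[:,1].min()*1e3).round(),(k[:,1].max()*1e3).round())
    print(proj(d,[.529,-.095,z0]))
i=b["img"][:,:,::-1];i=i.copy();u=proj(b,robot.state()["eef_pos"])[0];cv2.circle(i,tuple(int(v) for v in u),1,(0,0,255),-1)
cv2.imwrite("pics/s4.png",cv2.resize(i[180:270,210:330],None,fx=6,fy=6,interpolation=0))
E
```

```text
t 5.33 pos [527.3 -94.7 166.6] Zax [ 4.3e-03 -6.0e-04 -1.0e+00] yawnow -7.03 -> yaw -0.03 xyz after yaw [1.4, 0.5, 6.6] now-axes [1.4 0.5 6.6] F [-0.9  0.5  0.2] grip 10.4
s1 100
 0.115 5 x 515.0 536.0 y -116.0 -68.0
 0.120 11 x 512.0 536.0 y -122.0 -63.0
 0.125 20 x 514.0 538.0 y -126.0 -60.0
 0.130 29 x 514.0 539.0 y -130.0 -53.0
 0.135 22 x 516.0 538.0 y -131.0 -52.0
 0.140 13 x 524.0 539.0 y -130.0 -54.0
[[273.41621533 259.54026406]]
now 96
 0.200 2 x 523.0 534.0 y -105.0 -100.0
 0.205 11 x 523.0 538.0 y -104.0 -84.0
 0.210 18 x 521.0 540.0 y -110.0 -78.0
 0.215 21 x 520.0 540.0 y -115.0 -72.0
 0.220 30 x 519.0 541.0 y -117.0 -72.0
[[270.46494307 237.74438176]]
top 0
[[351.87459366 205.77271863]]
```

View pics/s4.png

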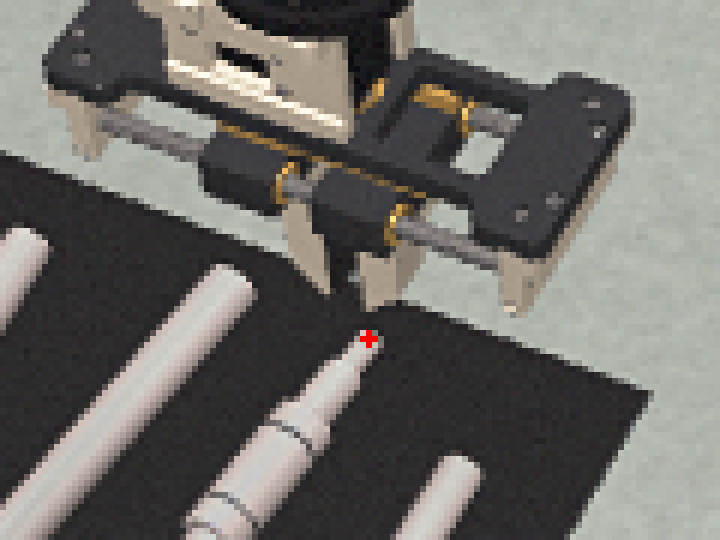

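The fingers visibly end about 34 mm above the reported TCP, at z≈0.200 against 0.1666. In the s1 picture it was 0.115 against 0.080. So the reported TCP lies beyond the real fingertips and the jaws shut above the rod. I'll pin down that offset before trying again.

Run:
```python
from fit import *
from bench import robot
s=robot.state();b=robot.snapshot("scene");W=world(b);p=np.array(s["eef_pos"]);R=np.array(s["ee_rot"])
q=(W-p)@R*1e3  # tool frame mm
m=(b["depth"]>0)&(abs(q[...,0])<30)&(abs(q[...,1])<60)&(q[...,2]<30)&(q[...,2]>-110)
ys,xs=np.where(m);t=q[m]
o=np.argsort(-t[:,2])[:22]
for i in o: print((xs[i],ys[i]),t[i].round(1),b["img"][ys[i],xs[i]])
print("nodepth px near:",(b["depth"][200:250,240:300]==0).sum())
for r in range(222,240,2): print(r,[f'{q[r,c,2]:.0f}' for c in range(258,282,2)])
```

```text
(np.int64(268), np.int64(226)) [  0.8  -5.5 -35. ] [87 89 86]
(np.int64(267), np.int64(227)) [ -3.2  -5.8 -35.9] [34 33 36]
(np.int64(265), np.int64(228)) [ -7.9  -8.1 -36.6] [140 129 117]
(np.int64(271), np.int64(231)) [ -9.8   7.8 -36.7] [115 106  98]
(np.int64(265), np.int64(229)) [-10.5  -6.7 -36.8] [109 101  92]
(np.int64(272), np.int64(231)) [ -9.5  10.1 -37.5] [143 132 119]
(np.int64(266), np.int64(228)) [ -8.2  -5.2 -38.5] [28 29 29]
(np.int64(268), np.int64(225)) [  0.8  -5.1 -38.8] [47 44 47]
(np.int64(264), np.int64(228)) [-10.2  -9.1 -38.8] [148 137 122]
(np.int64(269), np.int64(224)) [  4.1  -4.4 -38.8] [38 31 32]
(np.int64(263), np.int64(227)) [ -9.5 -11.8 -39.9] [147 136 122]
(np.int64(264), np.int64(227)) [ -8.6  -9.8 -40. ] [174 159 141]
(np.int64(269), np.int64(223)) [  4.9  -4.7 -41.3] [43 41 42]
(np.int64(267), np.int64(226)) [ -4.3  -4.6 -41.3] [35 36 36]
(np.int64(268), np.int64(224)) [  1.2  -5.1 -41.7] [27 23 28]
(np.int64(271), np.int64(230)) [-10.8   8.7 -41.8] [146 132 121]
(np.int64(269), np.int64(222)) [  6.9  -5.6 -42.1] [45 44 44]
(np.int64(272), np.int
[... 420 characters left out ...]
'-917', '-49', '-52', '-50', '-42', '-63', '-64', '-68', '-70', '-59', '-48']
226 ['163', '162', '-43', '-46', '-47', '-35', '-53', '-57', '-61', '-61', '-54', '161']
228 ['160', '159', '157', '-39', '-38', '160', '-43', '-47', '-55', '-53', '165', '159']
230 ['158', '160', '161', '160', '160', '159', '162', '-42', '-44', '162', '163', '164']
232 ['163', '158', '159', '155', '159', '155', '158', '158', '160', '159', '160', '158']
234 ['156', '159', '163', '158', '160', '157', '161', '157', '158', '158', '158', '161']
236 ['157', '162', '163', '160', '158', '159', '138', '139', '160', '156', '161', '163']
238 ['157', '160', '159', '155', '156', '140', '141', '144', '159', '161', '162', '160']
```

Emit:
carry_out(
  deltas=[
    {"hand": 44,"x": 0,"y": 0,"z": 40,"yaw": 0},
    {"hand": 44,"x": 0,"y": 0.8,"z": 40,"yaw": 0},
    {"hand": 44,"x": 0,"y": 0,"z": 40,"yaw": 0},
    {"hand": 44,"x": 0,"y": 0,"z": 30,"yaw": 0},
    {"hand": 44,"x": 0,"y": 0,"z": 22,"yaw": 0},
    {"hand": 44,"x": 0,"y": 0,"z": 8,"yaw": 0},
    {"hand": 44,"x": 0,"y": 0,"z": 0,"yaw": 0},
    {"hand": 44,"x": 0,"y": 0,"z": 0,"yaw": 0},
  ],
)

```text
t: 6.48
eef_pos: [0.5267, -0.0938, -0.015]
ee_rot: [[-0.992, 0.122, 0.001], [0.122, 0.992, -0.0], [-0.001, 0.0, -1.0]]
wrist_force: [0.2, -0.5, -0.2]
grip_width: 0.479
```

```bash
python3 go.py 527 -93.6 -30 -7
python3 - <<'E'
from fit import *
from bench import robot
s=robot.state();b=robot.snapshot("scene");W=world(b);p=np.array(s["eef_pos"]);R=np.array(s["ee_rot"])
q=(W-p)@R*1e3
i=b["img"][:,:,::-1]
cv2.imwrite("pics/s5.png",cv2.resize(i[200:310,210:330],None,fx=6,fy=5.4,interpolation=2))
E
```

```text
t 6.47 pos [526.7 -93.8 -15. ] Zax [ 1.1e-03 -1.0e-04 -1.0e+00] yawnow -7.03 -> yaw -0.03 xyz after yaw [-0.3, 0.2, 15.0] now-axes [-0.3  0.2 15. ] F [ 0.2 -0.5 -0.2] grip 43.9
```

View pics/s5.png

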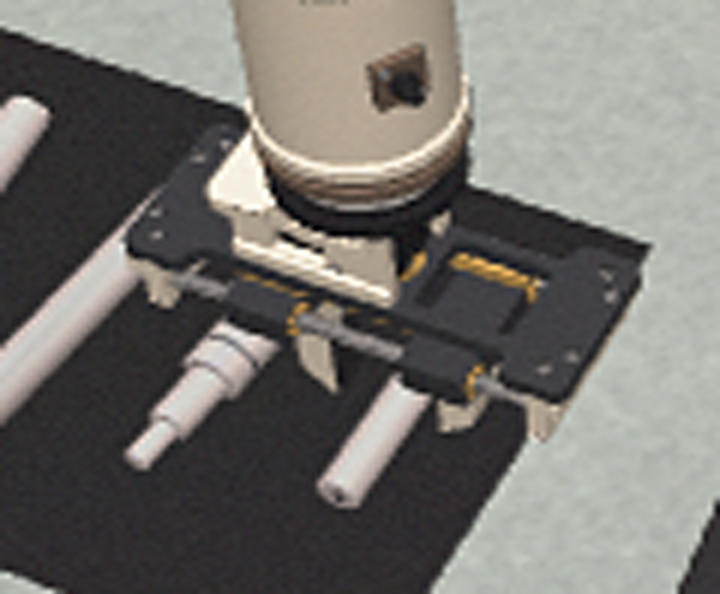

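The fingers now straddle the shaft with no contact, even though the reported z is −15 mm. That confirms the offset. I'll go down gently.

Emit:
carry_out(
  deltas=[
    {"hand": 44,"x": 0,"y": 0,"z": 5,"yaw": 0},
    {"hand": 44,"x": 0,"y": 0,"z": 5,"yaw": 0},
    {"hand": 44,"x": 0,"y": 0,"z": 3,"yaw": 0},
    {"hand": 44,"x": 0,"y": 0,"z": 0,"yaw": 0},
  ],
)

```text
t: 7.02
eef_pos: [0.5257, -0.0936, -0.0291]
ee_rot: [[-0.992, 0.122, -0.001], [0.122, 0.992, 0.0], [0.001, 0.0, -1.0]]
wrist_force: [-0.1, -0.3, -0.7]
grip_width: 0.479
```

Emit:
carry_out(
  deltas=[
    {"hand": 12,"x": 0,"y": 0,"z": 0,"yaw": 0},
    {"hand": 12,"x": 0,"y": 0,"z": 0,"yaw": 0},
    {"hand": 12,"x": 0,"y": 0,"z": 0,"yaw": 0},
    {"hand": 12,"x": 0,"y": 0,"z": 0,"yaw": 0},
    {"hand": 12,"x": 0,"y": 0,"z": 0,"yaw": 0},
  ],
  squeeze=40,
)

```text
t: 7.65
eef_pos: [0.5261, -0.0937, -0.0286]
ee_rot: [[-0.992, 0.122, 0.0], [0.122, 0.992, 0.0], [-0.0, 0.0, -1.0]]
wrist_force: [-0.6, 0.7, 0.5]
grip_width: 0.201
```

```bash
python3 go.py 527 -93.6 -30 -7
```

```text
t 7.65 pos [526.1 -93.7 -28.6] Zax [ 2.e-04  0.e+00 -1.e+00] yawnow -7.03 -> yaw -0.03 xyz after yaw [-0.9, 0.2, 1.4] now-axes [-0.9  0.2  1.4] F [-0.6  0.7  0.5] grip 18.5
```

Emit:
carry_out(
  deltas=[
    {"hand": 12,"x": 0,"y": 0,"z": -10,"yaw": 0},
    {"hand": 12,"x": 0,"y": 0,"z": -30,"yaw": 0},
    {"hand": 12,"x": 0,"y": 0,"z": -40,"yaw": 0},
    {"hand": 12,"x": 0,"y": 0,"z": -40,"yaw": 0},
    {"hand": 12,"x": 0,"y": 0,"z": -40,"yaw": 0},
    {"hand": 12,"x": 0,"y": 0,"z": 0,"yaw": 0},
  ],
)

```text
t: 8.4
eef_pos: [0.5286, -0.0941, 0.135]
ee_rot: [[-0.992, 0.122, 0.007], [0.122, 0.992, -0.001], [-0.007, -0.0, -1.0]]
wrist_force: [-0.3, -0.0, -3.5]
grip_width: 0.207
```

```bash
python3 go.py 514.2 361.1 120 -2.85;  python3 - <<'E'
from fit import *
from bench import robot
d=robot.snapshot("scene");np.savez("pics/s6.npz",**d);s=robot.state()
e=np.array(s["eef_pos"]);p,m,l,k=fit_rod(d,"short",e[0],e[1],110,20,e[2]+.0416,-7);print((p[:2]*1e3).round(1),np.degrees(p[2]),p[3],m,l,k)
i=d["img"][:,:,::-1];cv2.imwrite("pics/s6.png",cv2.resize(i[100:300,170:410],None,fx=3.3,fy=3,interpolation=2))
E
```

```text
t 8.4 pos [528.6 -94.1 135. ] Zax [ 0.0069 -0.0011 -1.    ] yawnow -7.03 -> yaw -4.18 xyz after yaw [37.1, 454.0, 15.0] now-axes [ 70.2 450.1  14.4] F [-0.3 -0.  -3.5] grip 19.0
[560.8 -97.9] -6.21774787941755 0.0036979626690320584 -0.004695344764377581 0.05911854784550949 254
```

View pics/s6.png

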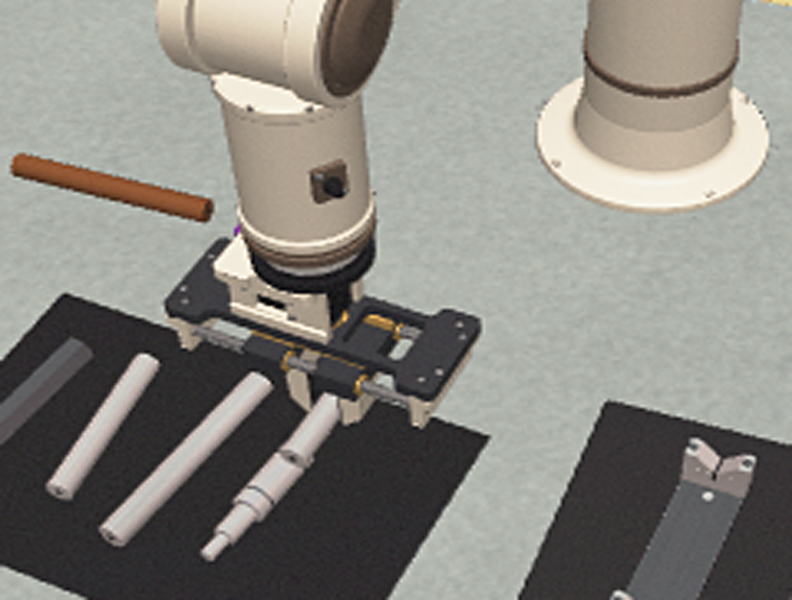

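Emit:
carry_out(
  deltas=[
    {"hand": 12,"x": 0,"y": 0,"z": 0,"yaw": -4.2},
    {"hand": 12,"x": 3.4,"y": 49.4,"z": 0,"yaw": 0},
    {"hand": 12,"x": 3.4,"y": 49.4,"z": 0,"yaw": 0},
    {"hand": 12,"x": 3.4,"y": 49.4,"z": 0,"yaw": 0},
    {"hand": 12,"x": 3.4,"y": 49.4,"z": 0,"yaw": 0},
    {"hand": 12,"x": 3.4,"y": 49.4,"z": 0,"yaw": 0},
    {"hand": 12,"x": 3.4,"y": 49.4,"z": 0,"yaw": 0},
    {"hand": 12,"x": 3.4,"y": 49.4,"z": 0,"yaw": 0},
    {"hand": 12,"x": 3.4,"y": 49.4,"z": 0,"yaw": 0},
    {"hand": 12,"x": 3.4,"y": 49.4,"z": 0,"yaw": 0},
  ],
)

```text
t: 9.7
eef_pos: [0.5158, 0.3523, 0.1289]
ee_rot: [[-0.999, 0.049, -0.003], [0.049, 0.999, -0.002], [0.003, -0.003, -1.0]]
wrist_force: [0.3, 0.2, -3.1]
grip_width: 0.201
```

Emit:
carry_out(
  deltas=[
    {"hand": 12,"x": 3,"y": 9,"z": 0,"yaw": 0},
    {"hand": 12,"x": 0,"y": 0,"z": 0,"yaw": 0},
    {"hand": 12,"x": 0,"y": 0,"z": 0,"yaw": 0},
  ],
)

```text
t: 10.07
eef_pos: [0.5149, 0.3584, 0.1302]
ee_rot: [[-0.999, 0.051, -0.001], [0.051, 0.999, -0.003], [0.001, -0.003, -1.0]]
wrist_force: [0.0, -0.5, -3.1]
grip_width: 0.204
```

```bash
python3 go.py 514.2 361.1 64.5 -2.85;  python3 - <<'E'
from fit import *
from bench import robot
for n in("scene","top"):
    d=robot.snapshot(n);np.savez(f"pics/s7{n}.npz",**d)
    c=proj(d,np.array(robot.state()["eef_pos"])+[0,0,.04])[0].astype(int);print(n,c)
    i=d["img"][:,:,::-1];i=i[max(0,c[1]-70):c[1]+70,max(0,c[0]-90):c[0]+90];cv2.imwrite(f"pics/s7{n}.png",cv2.resize(i,None,fx=4.2,fy=4.2,interpolation=2))
E
```

```text
t 10.07 pos [514.9 358.4 130.2] Zax [-0.0013 -0.0025 -1.    ] yawnow -2.95 -> yaw -0.1 xyz after yaw [0.9, 2.7, 65.7] now-axes [ 0.8  2.8 65.6] F [ 0.  -0.5 -3.1] grip 18.8
scene [476 283]
top [160 217]
```

View pics/s7scene.png

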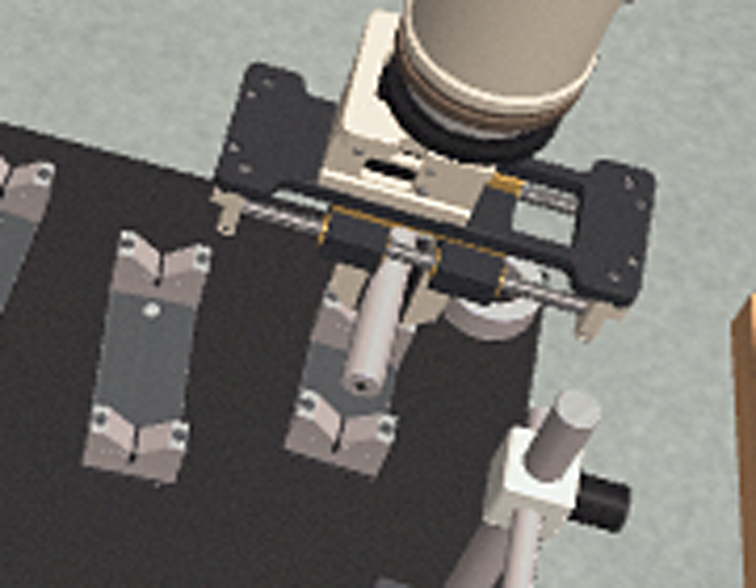

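View pics/s7top.png

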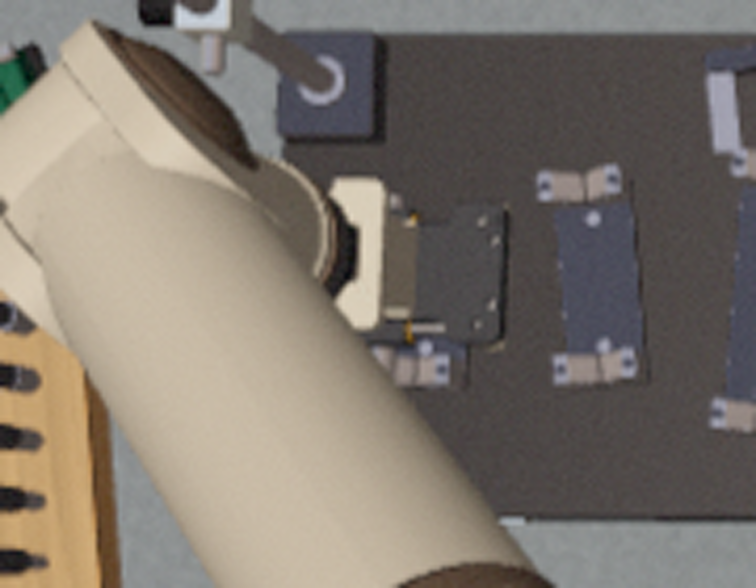

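Run:
```python
from fit import *
d=dict(np.load("pics/s7top.npz"));W=world(d);im=d["img"].astype(int)
for nm in("s7top","s7scene"):
    d=dict(np.load(f"pics/{nm}.npz"));W=world(d);ok=d["depth"]>0
    m=ok&(W[...,2]>.13)&(W[...,0]>.45)&(W[...,0]<.85)&(W[...,1]>.2)&(W[...,1]<.7)
    # not in initial cloud
    d0=dict(np.load("pics/top0.npz" if "top" in nm else "pics/scene0.npz"));m&=(abs(d["depth"]-d0["depth"])>.02)
    q=W[m];
    for lo,hi in((.13,.2),(.2,.27),(.27,.34),(.34,.41),(.41,.5),(.5,.6)):
        k=q[(q[:,2]>lo)&(q[:,2]<hi)]
        if len(k):
            r=np.hypot(k[:,0]-.656,k[:,1]-.415);j=r.argmin();print(nm,lo,hi,len(k),"dmin",r.min().round(3),k[j].round(3),"xmax",k[:,0].max().round(3),"ymax",k[:,1].max().round(3))
```

```text
s7top 0.13 0.2 37 dmin 0.009 [0.647 0.412 0.191] xmax 0.647 ymax 0.412
s7top 0.2 0.27 183 dmin 0.109 [0.763 0.435 0.234] xmax 0.763 ymax 0.435
s7top 0.27 0.34 1158 dmin 0.017 [0.644 0.403 0.283] xmax 0.763 ymax 0.418
s7top 0.34 0.41 256 dmin 0.127 [0.551 0.344 0.38 ] xmax 0.551 ymax 0.344
s7top 0.41 0.5 53 dmin 0.134 [0.546 0.338 0.413] xmax 0.546 ymax 0.338
s7top 0.5 0.6 2661 dmin 0.098 [0.577 0.358 0.53 ] xmax 0.577 ymax 0.416
s7scene 0.13 0.2 484 dmin 0.008 [0.663 0.413 0.148] xmax 0.663 ymax 0.413
s7scene 0.2 0.27 1168 dmin 0.023 [0.665 0.436 0.266] xmax 0.781 ymax 0.452
s7scene 0.27 0.34 2441 dmin 0.026 [0.662 0.44  0.275] xmax 0.776 ymax 0.455
s7scene 0.34 0.41 1171 dmin 0.11 [0.555 0.372 0.367] xmax 0.557 ymax 0.398
s7scene 0.41 0.5 1809 dmin 0.108 [0.557 0.373 0.49 ] xmax 0.568 ymax 0.411
s7scene 0.5 0.6 6990 dmin 0.095 [0.579 0.359 0.533] xmax 0.579 ymax 0.422
```

Run:
```python
from fit import *
for n in("top","scene"):
    a=dict(np.load(f"pics/{n}0.npz"));b=dict(np.load(f"pics/s7{n}.npz"))
    for d in(a,b):
        W=world(d);m=(d["depth"]>0)&(W[...,2]>.2)&(W[...,2]<.34)&(W[...,0]>.64)&(W[...,0]<.9)&(W[...,1]>.36)&(W[...,1]<.5);q=W[m];print(n,m.sum(),np.median(q,0).round(4),np.percentile(q,2,0).round(3),np.percentile(q,98,0).round(3))
```

```text
top 1110 [0.7174 0.4106 0.271 ] [0.641 0.387 0.208] [0.781 0.447 0.329]
top 1112 [0.7171 0.4106 0.2709] [0.641 0.387 0.205] [0.781 0.448 0.329]
scene 2093 [0.7356 0.4139 0.2714] [0.649 0.388 0.205] [0.786 0.448 0.329]
scene 2092 [0.7353 0.4138 0.2712] [0.65  0.389 0.205] [0.785 0.448 0.329]
```

```bash
cat > endchk.py <<'E'
from fit import *
import sys
from bench import robot
# args: x y zaxis angle L : predict far/near end centres in scene, print and zoom
x,y,z,a,L=map(float,sys.argv[1:6]);n=sys.argv[6];tag=sys.argv[7]
d=robot.snapshot(n);a=np.radians(a);v=np.array([np.cos(a),np.sin(a),0])*L/2
c=np.array([x,y,z]);P=np.array([c+v,c-v,c])/1e3
u=proj(d,P);print(u.round(1))
i=d["img"][:,:,::-1].copy();o=np.maximum(0,u[2].astype(int)-[55,40]);i=cv2.resize(i[o[1]:o[1]+80,o[0]:o[0]+110],None,fx=7,fy=7,interpolation=2)
for q in u: cv2.drawMarker(i,tuple(((q-o+.5)*7).astype(int).tolist()),(0,0,255),cv2.MARKER_CROSS,9,1)
cv2.imwrite(f"pics/{tag}.png",i)
W=world(d);q=(W*1e3-c);uu=q@[np.cos(a),np.sin(a),0];vv=q@[-np.sin(a),np.cos(a),0]
k=(d["depth"]>0)&(abs(vv)<7)&(abs(q[...,2])<14)&(abs(uu)<L/2+15)
h=np.sort(uu[k]);print("u ends",h[:6].round(1),h[-6:].round(1),"lat",np.median(vv[k]).round(1),"ztop",np.percentile(q[...,2][k],95).round(1))
E
python3 endchk.py 514.9 358.4 171.8 -2.9 110 scene e1
```

```text
[[471.4 304.6]
 [481.1 262.5]
 [476.4 282.9]]
u ends [-36.2 -35.5 -34.6 -34.5 -33.2 -32.4] [57.1 57.1 57.3 57.8 58.  58.4] lat 0.3 ztop 13.6
```

View pics/e1.png

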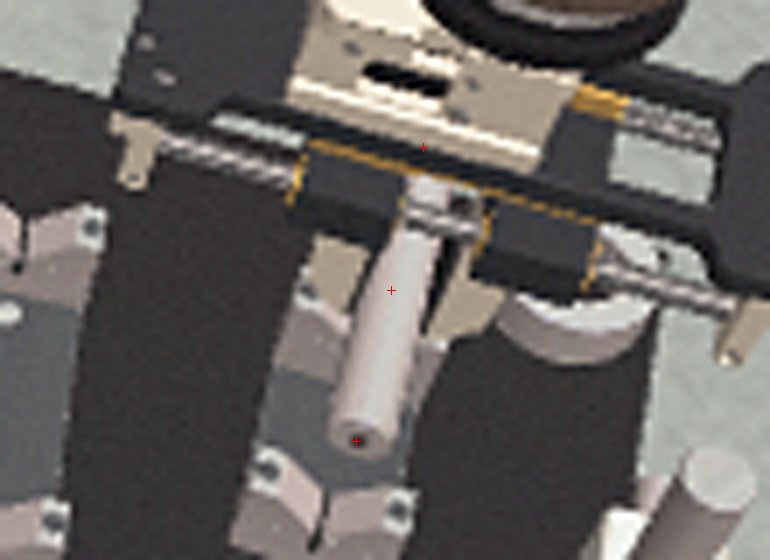

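Emit:
carry_out(
  deltas=[
    {"hand": 12,"x": 1,"y": 2.8,"z": 15,"yaw": 0},
    {"hand": 12,"x": 0,"y": 0,"z": 20,"yaw": 0},
    {"hand": 12,"x": 0,"y": 0,"z": 15,"yaw": 0},
    {"hand": 12,"x": 0,"y": 0,"z": 5,"yaw": 0},
    {"hand": 12,"x": 0,"y": 0,"z": 0,"yaw": 0},
    {"hand": 12,"x": 0,"y": 0,"z": 0,"yaw": 0},
  ],
)

```text
t: 10.98
eef_pos: [0.5144, 0.3643, 0.0769]
ee_rot: [[-0.999, 0.049, 0.001], [0.049, 0.999, 0.001], [-0.001, 0.001, -1.0]]
wrist_force: [0.2, 0.1, -3.2]
grip_width: 0.206
```

```bash
python3 go.py 513.9 361.1 64.5 -2.85; python3 endchk.py 514.2 361.1 117 -2.85 110 scene e2
```

```text
t 10.97 pos [514.4 364.3  76.9] Zax [ 9.e-04  7.e-04 -1.e+00] yawnow -2.82 -> yaw 0.03 xyz after yaw [0.4, -3.2, 12.4] now-axes [ 0.4 -3.3 12.4] F [ 0.2  0.1 -3.2] grip 18.9
[[466.8 317.8]
 [476.3 276.6]
 [471.7 296.6]]
u ends [-30.4 -29.9 -27.5 -27.  -25.2 -23.9] [56.3 56.5 56.8 56.9 57.3 57.4] lat 0.0 ztop 13.6
```

View pics/e2.png

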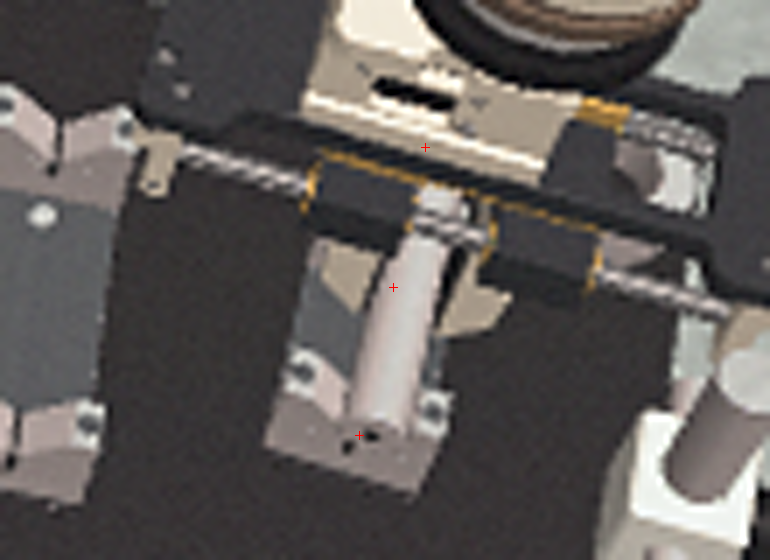

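Emit:
carry_out(
  deltas=[
    {"hand": 12,"x": 0.4,"y": -3,"z": 4,"yaw": 0},
    {"hand": 12,"x": 0,"y": 0,"z": 2,"yaw": 0},
    {"hand": 12,"x": 0,"y": 0,"z": 0,"yaw": 0},
    {"hand": 12,"x": 0,"y": 0,"z": 0,"yaw": 0},
  ],
)

```text
t: 11.52
eef_pos: [0.5134, 0.361, 0.0704]
ee_rot: [[-0.999, 0.049, 0.0], [0.049, 0.999, 0.0], [-0.0, 0.0, -1.0]]
wrist_force: [-0.3, 0.4, -2.2]
grip_width: 0.206
```

```bash
python3 go.py 513.9 361.1 64.5 -2.85
```

```text
t 11.53 pos [513.4 361.   70.4] Zax [ 0.e+00  2.e-04 -1.e+00] yawnow -2.83 -> yaw 0.02 xyz after yaw [-0.5, 0.1, 5.9] now-axes [-0.5  0.1  5.9] F [-0.3  0.4 -2.2] grip 18.9
```

Emit:
carry_out(
  deltas=[
    {"hand": 12,"x": -0.5,"y": 0,"z": 2,"yaw": 0},
    {"hand": 12,"x": 0,"y": 0,"z": 2,"yaw": 0},
    {"hand": 12,"x": 0,"y": 0,"z": 1,"yaw": 0},
    {"hand": 12,"x": 0,"y": 0,"z": 0.5,"yaw": 0},
    {"hand": 12,"x": 0,"y": 0,"z": 0,"yaw": 0},
    {"hand": 12,"x": 0,"y": 0,"z": 0,"yaw": 0},
  ],
)

```text
t: 12.28
eef_pos: [0.514, 0.3611, 0.065]
ee_rot: [[-0.999, 0.049, 0.0], [0.049, 0.999, 0.0], [-0.0, 0.0, -1.0]]
wrist_force: [0.7, 0.9, -1.9]
grip_width: 0.207
```

```bash
python3 go.py 513.9 361.1 64.5 -2.85;python3 endchk.py 514.2 361.1 106.1 -2.85 110 scene e3
```

```text
t 12.28 pos [514.  361.1  65. ] Zax [ 2.e-04  4.e-04 -1.e+00] yawnow -2.82 -> yaw 0.03 xyz after yaw [0.1, -0.0, 0.5] now-axes [ 0.1 -0.   0.5] F [ 0.7  0.9 -1.9] grip 19.0
[[465.7 320.3]
 [475.2 279.3]
 [470.6 299.2]]
u ends [-33.5 -32.5 -31.  -30.8 -30.6 -29.2] [55.7 55.7 55.8 56.  56.4 57. ] lat 0.0 ztop 13.4
```

View pics/e3.png

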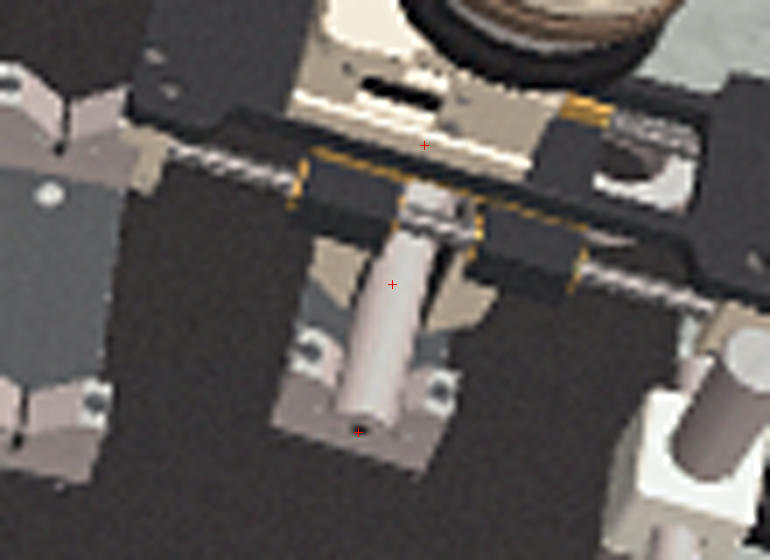

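Emit:
carry_out(
  deltas=[
    {"hand": 12,"x": 0,"y": 0,"z": 0.6,"yaw": 0},
    {"hand": 12,"x": 0,"y": 0,"z": 0,"yaw": 0},
    {"hand": 12,"x": 0,"y": 0,"z": 0,"yaw": 0},
  ],
)

```text
t: 12.7
eef_pos: [0.514, 0.3612, 0.0647]
ee_rot: [[-0.999, 0.049, 0.0], [0.049, 0.999, 0.0], [-0.0, 0.0, -1.0]]
wrist_force: [-1.4, 0.1, 3.4]
grip_width: 0.205
```

Emit:
carry_out(
  deltas=[
    {"hand": 12,"x": 0,"y": 0,"z": 0.7,"yaw": 0},
    {"hand": 12,"x": 0,"y": 0,"z": 0,"yaw": 0},
    {"hand": 12,"x": 0,"y": 0,"z": 0,"yaw": 0},
  ],
)

```text
t: 13.08
eef_pos: [0.5141, 0.3613, 0.0645]
ee_rot: [[-0.999, 0.049, 0.001], [0.049, 0.999, 0.001], [-0.001, 0.001, -1.0]]
wrist_force: [-2.3, -0.4, 7.2]
grip_width: 0.207
```

Contact came at reported z 64.6, against 64.5 predicted for a seated shaft, and the side forces are small. Releasing and lifting.

Emit:
carry_out(
  deltas=[
    {"hand": 22,"x": 0,"y": 0,"z": 0,"yaw": 0},
    {"hand": 28,"x": 0,"y": 0,"z": 0,"yaw": 0},
    {"hand": 36,"x": 0,"y": 0,"z": 0,"yaw": 0},
    {"hand": 40,"x": 0,"y": 0,"z": 0,"yaw": 0},
    {"hand": 40,"x": 0,"y": 0,"z": -10,"yaw": 0},
    {"hand": 40,"x": 0,"y": 0,"z": -20,"yaw": 0},
    {"hand": 40,"x": 0,"y": 0,"z": -40,"yaw": 0},
  ],
)

```text
t: 13.95
eef_pos: [0.5131, 0.3602, 0.1341]
ee_rot: [[-0.999, 0.049, -0.002], [0.049, 0.999, -0.001], [0.002, -0.001, -1.0]]
wrist_force: [0.6, 0.4, -0.1]
grip_width: 0.435
```

```bash
python3 go.py 491 -315.4 100 -1.9;python3 endchk.py 514.2 361.1 106.1 -2.85 110 scene e4
```

```text
t 13.95 pos [513.1 360.2 134.1] Zax [-0.002  -0.0014 -1.    ] yawnow -2.82 -> yaw -0.92 xyz after yaw [-0.4, -676.0, 34.1] now-axes [ -11.3 -675.9   35. ] F [ 0.6  0.4 -0.1] grip 39.9
[[465.7 320.3]
 [475.2 279.3]
 [470.6 299.2]]
u ends [-55.2 -53.3 -53.  -52.9 -52.4 -52. ] [56.1 56.1 56.1 56.4 56.8 58.4] lat -0.3 ztop 13.1
```

View pics/e4.png

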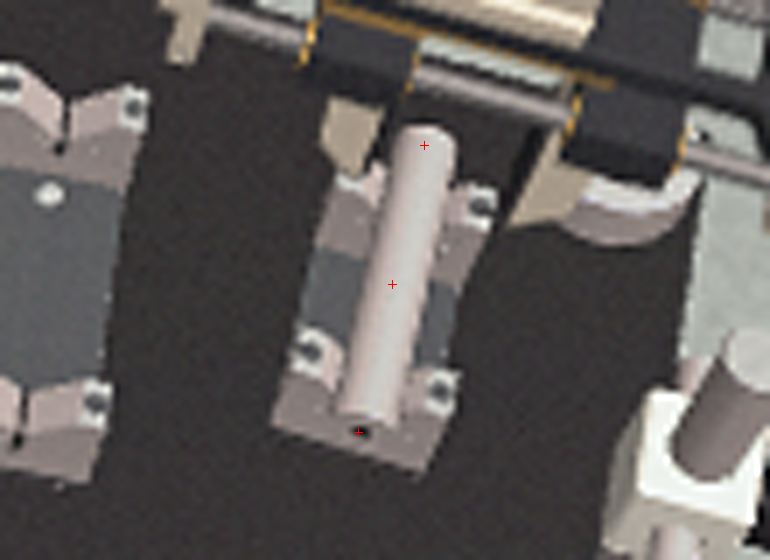

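Emit:
carry_out(
  deltas=[
    {"hand": 34,"x": 0,"y": 0,"z": 0,"yaw": -0.9},
    {"hand": 34,"x": 0,"y": -48,"z": 0,"yaw": 0},
    {"hand": 34,"x": 0,"y": -48,"z": 0,"yaw": 0},
    {"hand": 34,"x": 0,"y": -48,"z": 0,"yaw": 0},
    {"hand": 34,"x": 0,"y": -48,"z": 0,"yaw": 0},
    {"hand": 34,"x": 0,"y": -48,"z": 0,"yaw": 0},
    {"hand": 34,"x": 0,"y": -48,"z": 0,"yaw": 0},
    {"hand": 34,"x": 0,"y": -48,"z": 0,"yaw": 0},
    {"hand": 34,"x": 0,"y": -48,"z": 0,"yaw": 0},
    {"hand": 34,"x": 0,"y": -48,"z": 0,"yaw": 0},
  ],
)

```text
t: 15.25
eef_pos: [0.4987, -0.0724, 0.1334]
ee_rot: [[-0.999, 0.033, -0.0], [0.033, 0.999, 0.0], [0.0, 0.0, -1.0]]
wrist_force: [0.5, -0.3, 0.4]
grip_width: 0.37
```

Emit:
carry_out(
  deltas=[
    {"hand": 34,"x": 0,"y": -48,"z": 0,"yaw": 0},
    {"hand": 34,"x": 0,"y": -48,"z": 0,"yaw": 0},
    {"hand": 34,"x": 0,"y": -48,"z": 10,"yaw": 0},
    {"hand": 34,"x": 0,"y": -48,"z": 20,"yaw": 0},
    {"hand": 34,"x": 0,"y": -48,"z": 20,"yaw": 0},
    {"hand": 34,"x": 0,"y": 0,"z": 20,"yaw": 0},
    {"hand": 34,"x": 0,"y": 0,"z": 0,"yaw": 0},
    {"hand": 34,"x": 0,"y": 0,"z": 0,"yaw": 0},
  ],
)

```text
t: 16.25
eef_pos: [0.4917, -0.3098, 0.0639]
ee_rot: [[-0.999, 0.032, 0.0], [0.032, 0.999, 0.001], [-0.0, 0.001, -1.0]]
wrist_force: [0.6, 0.3, 0.3]
grip_width: 0.371
```

```bash
python3 go.py 491.2 -315.5 -28 -1.9;python3 endchk.py 514.2 361.1 106.1 -2.85 110 top e5
python3 - <<'E'
from fit import *
from bench import robot
d=robot.snapshot("scene")
for r,(x,y,L,D) in RODS.items():
    if r=="short":continue
    p,m,l,k=fit_rod(d,r,x,y,L,D,.003+D/2e3,dict(short=-7.4,middle=-2,long=-13.3)[r]);print("rod",r,(p[:2]*1e3).round(1),np.degrees(p[2]).round(2),"dz",(p[3]*1e3).round(1),"mid %.1f len %.1f"%(m*1e3,l*1e3),k)
i=d["img"][:,:,::-1];cv2.imwrite("pics/s8.png",cv2.resize(i[150:320,110:330],None,fx=3.5,fy=3.5,interpolation=2))
E
```

```text
t 16.25 pos [ 491.7 -309.8   63.9] Zax [ 1.e-04  6.e-04 -1.e+00] yawnow -1.84 -> yaw 0.06 xyz after yaw [0.3, -5.7, 91.9] now-axes [ 0.3 -5.8 91.9] F [0.6 0.3 0.3] grip 34.1
[[168.5 199.1]
 [166.6 243. ]
 [167.5 221. ]]
u ends [-55.  -54.7 -54.4 -53.5 -53.3 -53.2] [53.  53.7 53.8 53.9 54.  54. ] lat -1.0 ztop 12.9
rod middle [ 494.  -314.8] -1.5 dz 1.2 mid 1.7 len 160.2 439
rod long [ 502.9 -238. ] -13.31 dz 1.4 mid -0.1 len 191.4 662
```

View pics/e5.png

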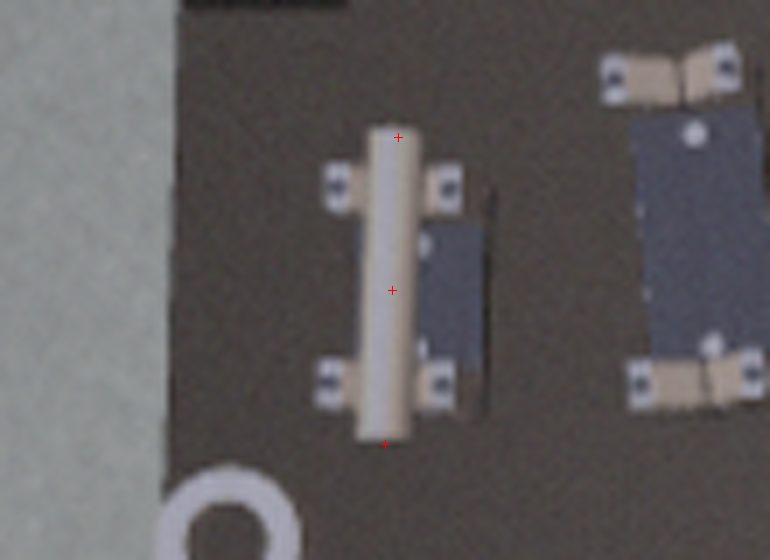

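View pics/s8.png

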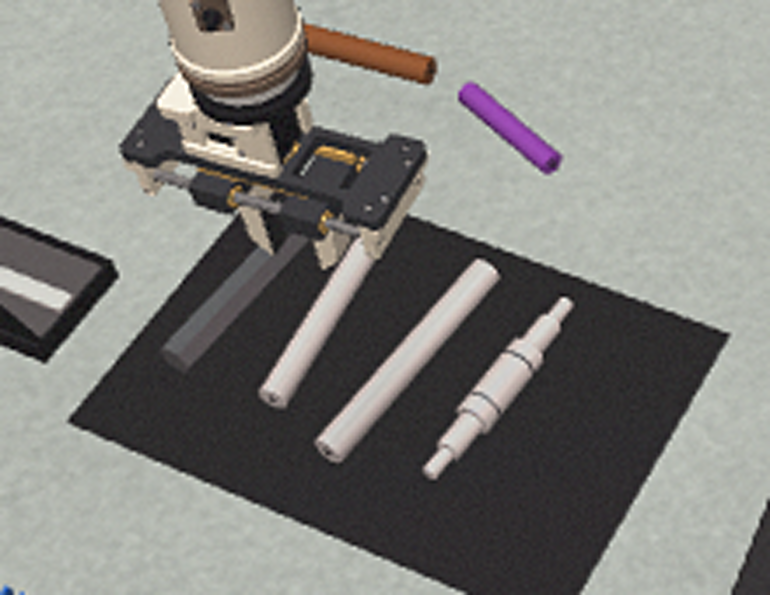

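Top view e5: the short shaft lies in both Vs. After allowing for parallax its overhangs are about equal, ~11 mm each. The middle shaft is next; s8 shows the fingers above it.

Emit:
carry_out(
  deltas=[
    {"hand": 34,"x": 0.3,"y": -5.7,"z": 25,"yaw": 0},
    {"hand": 34,"x": 0,"y": 0,"z": 25,"yaw": 0},
    {"hand": 34,"x": 0,"y": 0,"z": 5,"yaw": 0},
    {"hand": 34,"x": 0,"y": 0,"z": 0,"yaw": 0},
    {"hand": 34,"x": 0,"y": 0,"z": 0,"yaw": 0},
  ],
)

```text
t: 16.98
eef_pos: [0.4919, -0.3168, 0.0098]
ee_rot: [[-0.999, 0.033, 0.002], [0.033, 0.999, -0.001], [-0.002, -0.001, -1.0]]
wrist_force: [1.4, 0.4, 0.2]
grip_width: 0.372
```

```bash
python3 go.py 491.2 -315.5 -28 -1.9
```

```text
t 16.98 pos [ 491.9 -316.8    9.8] Zax [ 0.0018 -0.001  -1.    ] yawnow -1.9 -> yaw -0.0 xyz after yaw [0.7, 1.2, 37.8] now-axes [ 0.8  1.3 37.8] F [1.4 0.4 0.2] grip 34.2
```

Emit:
carry_out(
  deltas=[
    {"hand": 34,"x": 0.5,"y": 1.2,"z": 15,"yaw": 0},
    {"hand": 34,"x": 0,"y": 0,"z": 12,"yaw": 0},
    {"hand": 34,"x": 0,"y": 0,"z": 7,"yaw": 0},
    {"hand": 34,"x": 0,"y": 0,"z": 2.5,"yaw": 0},
    {"hand": 34,"x": 0,"y": 0,"z": 0,"yaw": 0},
    {"hand": 34,"x": 0,"y": 0,"z": 0,"yaw": 0},
  ],
)

```text
t: 17.73
eef_pos: [0.4906, -0.3154, -0.0277]
ee_rot: [[-0.999, 0.034, 0.0], [0.034, 0.999, -0.0], [-0.0, -0.0, -1.0]]
wrist_force: [0.0, 0.1, 0.4]
grip_width: 0.369
```

```bash
python3 go.py 491.2 -315.5 -28 -1.9; python3 endchk.py 491.2 -315.5 14 -1.9 150 scene e6
```

```text
t 17.73 pos [ 490.6 -315.4  -27.7] Zax [ 4.e-04 -3.e-04 -1.e+00] yawnow -1.93 -> yaw -0.03 xyz after yaw [-0.6, -0.1, 0.3] now-axes [-0.6 -0.1  0.3] F [0.  0.1 0.4] grip 33.9
[[187.  264.2]
 [214.2 220.5]
 [201.  241.7]]
u ends [-1.3  0.6  0.7  1.   2.8  3.9] [86.3 87.1 87.1 87.6 87.9 89.6] lat 0.8 ztop 13.5
```

View pics/e6.png

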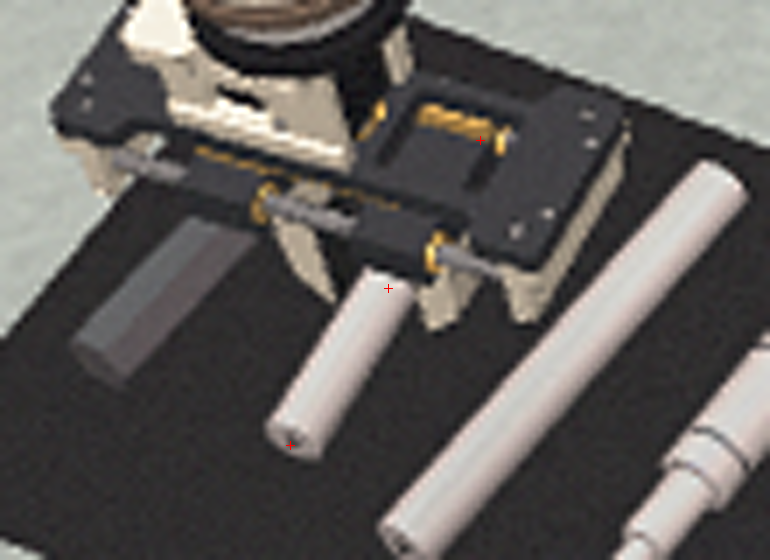

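Emit:
carry_out(
  deltas=[
    {"hand": 14,"x": 0,"y": 0,"z": 0,"yaw": 0},
    {"hand": 14,"x": 0,"y": 0,"z": 0,"yaw": 0},
    {"hand": 14,"x": 0,"y": 0,"z": 0,"yaw": 0},
    {"hand": 14,"x": 0,"y": 0,"z": 0,"yaw": 0},
    {"hand": 14,"x": 0,"y": 0,"z": 0,"yaw": 0},
  ],
  squeeze=45,
)

```text
t: 18.4
eef_pos: [0.4905, -0.3153, -0.0278]
ee_rot: [[-0.999, 0.034, 0.0], [0.034, 0.999, -0.0], [-0.0, -0.0, -1.0]]
wrist_force: [-0.6, 0.5, 2.5]
grip_width: 0.226
```

Emit:
carry_out(
  deltas=[
    {"hand": 14,"x": 0,"y": 0,"z": -10,"yaw": 0},
    {"hand": 14,"x": 0,"y": 0,"z": -30,"yaw": 0},
    {"hand": 14,"x": 0,"y": 0,"z": -40,"yaw": 0},
    {"hand": 14,"x": 0,"y": 0,"z": -40,"yaw": 0},
    {"hand": 14,"x": 0,"y": 0,"z": -40,"yaw": -6.1},
    {"hand": 14,"x": 0,"y": 0,"z": 0,"yaw": 0},
  ],
)

```text
t: 19.15
eef_pos: [0.4924, -0.3165, 0.1353]
ee_rot: [[-0.997, -0.073, 0.006], [-0.073, 0.997, -0.003], [-0.005, -0.004, -1.0]]
wrist_force: [0.9, -0.5, -5.3]
grip_width: 0.224
```

```bash
python3 go.py 532.6 256.1 130 4.2
```

```text
t 19.15 pos [ 492.4 -316.5  135.3] Zax [ 0.0056 -0.0032 -1.    ] yawnow 4.16 -> yaw -0.04 xyz after yaw [-82.0, 568.2, 5.3] now-axes [-81.6 568.2   3.7] F [ 0.9 -0.5 -5.3] grip 20.6
```

Emit:
carry_out(
  deltas=[
    {"hand": 14,"x": -7,"y": 47,"z": 0,"yaw": 0},
    {"hand": 14,"x": -7,"y": 47,"z": 0,"yaw": 0},
    {"hand": 14,"x": -7,"y": 47,"z": 0,"yaw": 0},
    {"hand": 14,"x": -7,"y": 47,"z": 0,"yaw": 0},
    {"hand": 14,"x": -7,"y": 47,"z": 0,"yaw": 0},
    {"hand": 14,"x": -7,"y": 47,"z": 0,"yaw": 0},
    {"hand": 14,"x": -7,"y": 47,"z": 0,"yaw": 0},
    {"hand": 14,"x": -7,"y": 47,"z": 0,"yaw": 0},
    {"hand": 14,"x": -7,"y": 47,"z": 0,"yaw": 0},
    {"hand": 14,"x": -7,"y": 47,"z": 0,"yaw": 0},
  ],
)

```text
t: 20.4
eef_pos: [0.5242, 0.1595, 0.1299]
ee_rot: [[-0.997, -0.071, -0.004], [-0.071, 0.997, -0.001], [0.004, -0.001, -1.0]]
wrist_force: [0.2, -0.3, -5.4]
grip_width: 0.227
```

Emit:
carry_out(
  deltas=[
    {"hand": 14,"x": -7,"y": 47,"z": 0,"yaw": 0},
    {"hand": 14,"x": -6,"y": 45,"z": 0,"yaw": 0},
    {"hand": 14,"x": 0,"y": 6,"z": 0,"yaw": 0},
    {"hand": 14,"x": 0,"y": 0,"z": 0,"yaw": 0},
    {"hand": 14,"x": 0,"y": 0,"z": 0,"yaw": 0},
    {"hand": 14,"x": 0,"y": 0,"z": 0,"yaw": 0},
  ],
)

```text
t: 21.15
eef_pos: [0.532, 0.2554, 0.1317]
ee_rot: [[-0.998, -0.07, -0.0], [-0.07, 0.998, -0.001], [0.0, -0.001, -1.0]]
wrist_force: [0.2, 0.7, -4.0]
grip_width: 0.231
```

```bash
python3 go.py 532.6 256.1 80 4.2
```

```text
t 21.15 pos [532.  255.4 131.7] Zax [-4.e-04 -9.e-04 -1.e+00] yawnow 4.02 -> yaw -0.18 xyz after yaw [-0.6, 0.6, 51.7] now-axes [-0.6  0.7 51.7] F [ 0.2  0.7 -4. ] grip 21.2
```

Emit:
carry_out(
  deltas=[
    {"hand": 14,"x": -0.5,"y": 0.5,"z": 15,"yaw": -0.2},
    {"hand": 14,"x": 0,"y": 0,"z": 20,"yaw": 0},
    {"hand": 14,"x": 0,"y": 0,"z": 12,"yaw": 0},
    {"hand": 14,"x": 0,"y": 0,"z": 4,"yaw": 0},
    {"hand": 14,"x": 0,"y": 0,"z": 0,"yaw": 0},
    {"hand": 14,"x": 0,"y": 0,"z": 0,"yaw": 0},
  ],
)

```text
t: 21.9
eef_pos: [0.5328, 0.2582, 0.0817]
ee_rot: [[-0.997, -0.076, 0.001], [-0.076, 0.997, 0.001], [-0.001, 0.001, -1.0]]
wrist_force: [0.9, -0.3, -4.6]
grip_width: 0.229
```

```bash
python3 go.py 532.6 256.1 65.9 4.2; python3 endchk.py 532.6 256.1 121.7 4.2 150 scene e7
```

```text
t 21.9 pos [532.8 258.2  81.7] Zax [ 1.1e-03  6.0e-04 -1.0e+00] yawnow 4.37 -> yaw 0.17 xyz after yaw [0.4, -2.1, 15.8] now-axes [ 0.4 -2.1 15.8] F [ 0.9 -0.3 -4.6] grip 21.1
[[418.2 319.7]
 [426.4 262.2]
 [422.4 289.8]]
u ends [-28.6 -28.6 -27.7 -27.6 -27.  -26.5] [75.9 75.9 76.3 76.4 76.5 76.7] lat -0.9 ztop 13.9
```

View pics/e7.png

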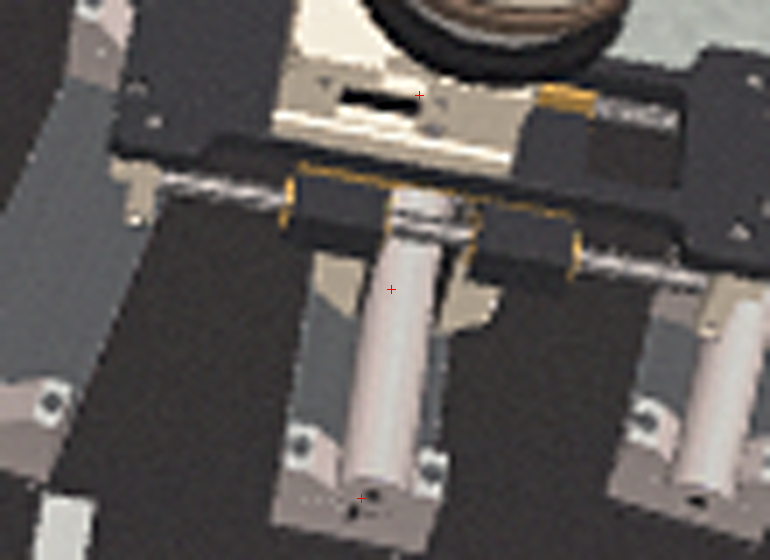

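Emit:
carry_out(
  deltas=[
    {"hand": 14,"x": 0.3,"y": -2,"z": 4,"yaw": 0.1},
    {"hand": 14,"x": 0,"y": 0,"z": 3,"yaw": 0},
    {"hand": 14,"x": 0,"y": 0,"z": 2,"yaw": 0},
    {"hand": 14,"x": 0,"y": 0,"z": 0,"yaw": 0},
    {"hand": 14,"x": 0,"y": 0,"z": 0,"yaw": 0},
  ],
)

```text
t: 22.58
eef_pos: [0.5321, 0.2559, 0.072]
ee_rot: [[-0.997, -0.075, 0.0], [-0.075, 0.997, 0.0], [-0.0, 0.0, -1.0]]
wrist_force: [-0.3, 0.3, -4.6]
grip_width: 0.229
```

```bash
python3 go.py 532.6 256.1 65.9 4.2
```

```text
t 22.57 pos [532.1 255.9  72. ] Zax [ 0.e+00  1.e-04 -1.e+00] yawnow 4.28 -> yaw 0.08 xyz after yaw [-0.5, 0.1, 6.1] now-axes [-0.5  0.1  6.1] F [-0.3  0.3 -4.6] grip 21.0
```

Emit:
carry_out(
  deltas=[
    {"hand": 14,"x": -0.4,"y": 0,"z": 2,"yaw": 0},
    {"hand": 14,"x": 0,"y": 0,"z": 2,"yaw": 0},
    {"hand": 14,"x": 0,"y": 0,"z": 1,"yaw": 0},
    {"hand": 14,"x": 0,"y": 0,"z": 0.7,"yaw": 0},
    {"hand": 14,"x": 0,"y": 0,"z": 0.3,"yaw": 0},
    {"hand": 14,"x": 0,"y": 0,"z": 0,"yaw": 0},
    {"hand": 14,"x": 0,"y": 0,"z": 0,"yaw": 0},
  ],
)

```text
t: 23.45
eef_pos: [0.5326, 0.256, 0.0661]
ee_rot: [[-0.997, -0.075, 0.0], [-0.075, 0.997, 0.0], [-0.0, 0.0, -1.0]]
wrist_force: [-0.5, 0.4, -4.0]
grip_width: 0.23
```

Emit:
carry_out(
  deltas=[
    {"hand": 14,"x": 0,"y": 0,"z": 0.6,"yaw": 0},
    {"hand": 14,"x": 0,"y": 0,"z": 0,"yaw": 0},
    {"hand": 14,"x": 0,"y": 0,"z": 0,"yaw": 0},
  ],
)

```text
t: 23.82
eef_pos: [0.5326, 0.2562, 0.0658]
ee_rot: [[-0.997, -0.075, 0.0], [-0.075, 0.997, 0.0], [-0.0, 0.0, -1.0]]
wrist_force: [-1.3, 1.3, 1.9]
grip_width: 0.228
```

```bash
python3 go.py 532.6 256.1 65.9 4.2; python3 endchk.py 532.6 256.1 107.6 4.2 150 scene e8
```

```text
t 23.82 pos [532.6 256.2  65.8] Zax [ 4.e-04  5.e-04 -1.e+00] yawnow 4.28 -> yaw 0.08 xyz after yaw [0.0, -0.1, -0.1] now-axes [ 0.  -0.1 -0.1] F [-1.3  1.3  1.9] grip 20.9
[[417.2 323. ]
 [425.4 265.7]
 [421.4 293.2]]
u ends [-28.1 -27.9 -27.1 -27.1 -27.  -26.9] [75.6 75.8 76.4 76.4 76.6 76.6] lat 0.0 ztop 13.7
```

View pics/e8.png

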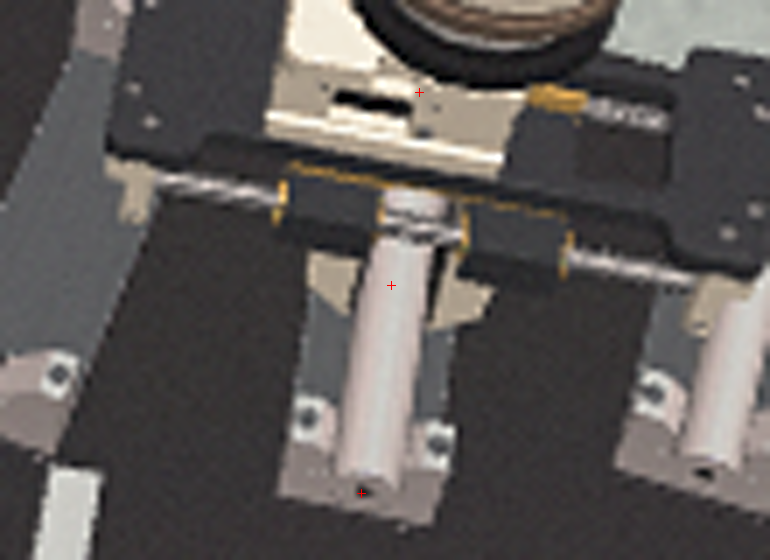

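Emit:
carry_out(
  deltas=[
    {"hand": 14,"x": 0,"y": 0,"z": 0.4,"yaw": 0},
    {"hand": 14,"x": 0,"y": 0,"z": 0,"yaw": 0},
    {"hand": 24,"x": 0,"y": 0,"z": 0,"yaw": 0},
    {"hand": 30,"x": 0,"y": 0,"z": 0,"yaw": 0},
    {"hand": 40,"x": 0,"y": 0,"z": 0,"yaw": 0},
    {"hand": 40,"x": 0,"y": 0,"z": 0,"yaw": 0},
    {"hand": 40,"x": 0,"y": 0,"z": -10,"yaw": 0},
    {"hand": 40,"x": 0,"y": 0,"z": -25,"yaw": 0},
    {"hand": 40,"x": 0,"y": 0,"z": -35,"yaw": 0},
  ],
)

```text
t: 25.0
eef_pos: [0.5319, 0.2555, 0.1355]
ee_rot: [[-0.997, -0.075, -0.002], [-0.075, 0.997, -0.001], [0.002, -0.001, -1.0]]
wrist_force: [0.8, -0.3, -0.4]
grip_width: 0.433
```

```bash
python3 go.py 502.8 -238.3 100 -13.15
```

```text
t 25.0 pos [531.9 255.5 135.5] Zax [-1.6e-03 -6.0e-04 -1.0e+00] yawnow 4.28 -> yaw 17.43 xyz after yaw [-84.0, -487.5, 35.5] now-axes [  65.8 -490.3   35.9] F [ 0.8 -0.3 -0.4] grip 39.8
```

Emit:
carry_out(
  deltas=[
    {"hand": 40,"x": 0,"y": 0,"z": 0,"yaw": 8.7},
    {"hand": 40,"x": 0,"y": 0,"z": 0,"yaw": 8.7},
    {"hand": 40,"x": -8.3,"y": -48.5,"z": 0,"yaw": 0},
    {"hand": 40,"x": -8.3,"y": -48.5,"z": 0,"yaw": 0},
    {"hand": 40,"x": -8.3,"y": -48.5,"z": 0,"yaw": 0},
    {"hand": 40,"x": -8.3,"y": -48.5,"z": 0,"yaw": 0},
    {"hand": 40,"x": -8.3,"y": -48.5,"z": 0,"yaw": 0},
    {"hand": 40,"x": -8.3,"y": -48.5,"z": 0,"yaw": 0},
    {"hand": 40,"x": -8.3,"y": -48.5,"z": 0,"yaw": 0},
    {"hand": 40,"x": -8.3,"y": -48.5,"z": 0,"yaw": 0},
  ],
)

```text
t: 26.25
eef_pos: [0.5094, -0.1386, 0.136]
ee_rot: [[-0.974, 0.227, 0.002], [0.227, 0.974, -0.0], [-0.002, 0.0, -1.0]]
wrist_force: [0.5, 0.1, -0.0]
grip_width: 0.433
```

Emit:
carry_out(
  deltas=[
    {"hand": 40,"x": -8.3,"y": -48.5,"z": 10,"yaw": 0},
    {"hand": 40,"x": -8.3,"y": -48.5,"z": 20,"yaw": 0},
    {"hand": 40,"x": 0,"y": 0,"z": 25,"yaw": 0},
    {"hand": 40,"x": 0,"y": 0,"z": 15,"yaw": 0},
    {"hand": 40,"x": 0,"y": 0,"z": 0,"yaw": 0},
    {"hand": 40,"x": 0,"y": 0,"z": 0,"yaw": 0},
    {"hand": 40,"x": 0,"y": 0,"z": 0,"yaw": 0},
  ],
)

```text
t: 27.12
eef_pos: [0.5042, -0.235, 0.0661]
ee_rot: [[-0.974, 0.226, 0.002], [0.226, 0.974, -0.001], [-0.002, -0.0, -1.0]]
wrist_force: [0.3, -0.1, -0.1]
grip_width: 0.439
```

```bash
python3 go.py 502.8 -238.3 -27 -13.15;python3 endchk.py 532.6 256.1 107.6 4.2 150 top e9
```

```text
t 27.12 pos [ 504.2 -235.    66.1] Zax [ 1.7e-03 -5.0e-04 -1.0e+00] yawnow -13.07 -> yaw 0.08 xyz after yaw [0.6, -3.5, 93.1] now-axes [ 0.8 -3.5 93.1] F [ 0.3 -0.1 -0.1] grip 40.3
[[206.8 182.6]
 [212.  242.1]
 [209.4 212.3]]
u ends [-75.1 -75.1 -75.  -75.  -74.6 -74.5] [72.4 72.5 73.  73.2 74.2 74.9] lat 0.0 ztop 13.1
```

View pics/e9.png

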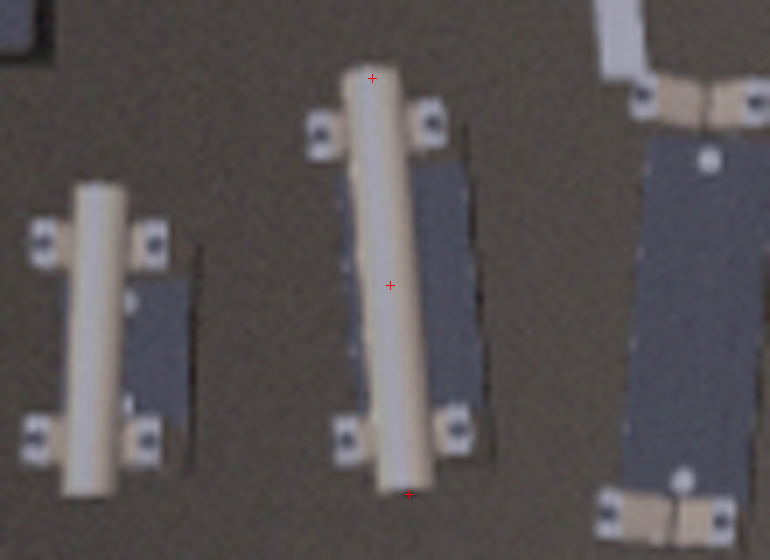

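Emit:
carry_out(
  deltas=[
    {"hand": 40,"x": 0.5,"y": -3.5,"z": 25,"yaw": 0},
    {"hand": 40,"x": 0,"y": 0,"z": 25,"yaw": 0},
    {"hand": 40,"x": 0,"y": 0,"z": 5,"yaw": 0},
    {"hand": 40,"x": 0,"y": 0,"z": 0,"yaw": 0},
    {"hand": 40,"x": 0,"y": 0,"z": 0,"yaw": 0},
  ],
)

```text
t: 27.8
eef_pos: [0.5029, -0.2389, 0.0111]
ee_rot: [[-0.974, 0.227, 0.002], [0.227, 0.974, -0.001], [-0.002, -0.0, -1.0]]
wrist_force: [-0.1, 0.2, -0.1]
grip_width: 0.437
```

```bash
python3 go.py 502.8 -238.3 -28 -13.15; python3 endchk.py 502.8 -238.3 15 -13.15 190 scene e10
```

```text
t 27.8 pos [ 502.9 -238.9   11.1] Zax [ 1.8e-03 -7.0e-04 -1.0e+00] yawnow -13.12 -> yaw 0.03 xyz after yaw [0.3, 0.6, 39.1] now-axes [ 0.3  0.6 39.1] F [-0.1  0.2 -0.1] grip 40.1
[[202.9 279.2]
 [248.4 227.1]
 [226.5 252.2]]
u ends [-10.6  -9.6  -7.   -5.4  -3.7  -2.8] [107.3 107.5 108.3 108.5 109.6 109.8] lat 0.7 ztop 13.8
```

View pics/e10.png

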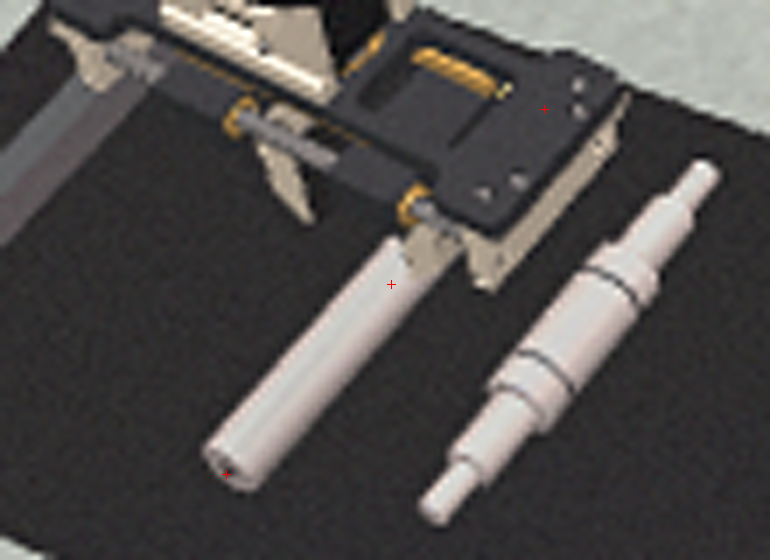

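Emit:
carry_out(
  deltas=[
    {"hand": 40,"x": 0,"y": 0.5,"z": 15,"yaw": 0},
    {"hand": 40,"x": 0,"y": 0,"z": 12,"yaw": 0},
    {"hand": 40,"x": 0,"y": 0,"z": 7,"yaw": 0},
    {"hand": 40,"x": 0,"y": 0,"z": 3,"yaw": 0},
    {"hand": 40,"x": 0,"y": 0,"z": 0,"yaw": 0},
    {"hand": 40,"x": 0,"y": 0,"z": 0,"yaw": 0},
  ],
)

```text
t: 28.6
eef_pos: [0.5023, -0.2383, -0.0268]
ee_rot: [[-0.974, 0.227, 0.0], [0.227, 0.974, -0.0], [-0.0, -0.0, -1.0]]
wrist_force: [0.7, 0.5, 0.5]
grip_width: 0.437
```

```bash
python3 go.py 502.8 -238.3 -28 -13.15
```

```text
t 28.6 pos [ 502.3 -238.3  -26.8] Zax [ 4.e-04 -2.e-04 -1.e+00] yawnow -13.13 -> yaw 0.02 xyz after yaw [-0.5, 0.1, 1.2] now-axes [-0.5  0.1  1.2] F [0.7 0.5 0.5] grip 40.1
```

Emit:
carry_out(
  deltas=[
    {"hand": 16,"x": -0.4,"y": 0,"z": 0,"yaw": 0},
    {"hand": 16,"x": 0,"y": 0,"z": 0,"yaw": 0},
    {"hand": 16,"x": 0,"y": 0,"z": 0,"yaw": 0},
    {"hand": 16,"x": 0,"y": 0,"z": 0,"yaw": 0},
    {"hand": 16,"x": 0,"y": 0,"z": 0,"yaw": 0},
  ],
  squeeze=55,
)

```text
t: 29.22
eef_pos: [0.5027, -0.2382, -0.0267]
ee_rot: [[-0.974, 0.227, 0.0], [0.227, 0.974, 0.0], [-0.0, 0.0, -1.0]]
wrist_force: [-1.0, 0.4, 2.6]
grip_width: 0.246
```

Emit:
carry_out(
  deltas=[
    {"hand": 16,"x": 0,"y": 0,"z": -8,"yaw": 0},
    {"hand": 16,"x": 0,"y": 0,"z": -25,"yaw": 0},
    {"hand": 16,"x": 0,"y": 0,"z": -40,"yaw": 0},
    {"hand": 16,"x": 0,"y": 0,"z": -40,"yaw": 0},
    {"hand": 16,"x": 0,"y": 0,"z": -40,"yaw": 0},
    {"hand": 16,"x": 0,"y": 0,"z": -8,"yaw": -7.6},
    {"hand": 16,"x": 0,"y": 0,"z": 0,"yaw": 0},
  ],
)

```text
t: 30.1
eef_pos: [0.5018, -0.2382, 0.1342]
ee_rot: [[-0.995, 0.098, -0.0], [0.098, 0.995, 0.0], [0.0, 0.0, -1.0]]
wrist_force: [0.2, 0.4, -7.4]
grip_width: 0.249
```

```bash
python3 go.py 521.1 151.8 130 -5.55
```

```text
t 30.1 pos [ 501.8 -238.2  134.2] Zax [-2.e-04  1.e-04 -1.e+00] yawnow -5.6 -> yaw -0.05 xyz after yaw [18.6, 390.1, 4.2] now-axes [ 18.9 390.1   4.2] F [ 0.2  0.4 -7.4] grip 22.9
```

Emit:
carry_out(
  deltas=[
    {"hand": 16,"x": 2.2,"y": 45,"z": 0,"yaw": 0},
    {"hand": 16,"x": 2.2,"y": 45,"z": 0,"yaw": 0},
    {"hand": 16,"x": 2.2,"y": 45,"z": 0,"yaw": 0},
    {"hand": 16,"x": 2.2,"y": 45,"z": 0,"yaw": 0},
    {"hand": 16,"x": 2.2,"y": 45,"z": 0,"yaw": 0},
    {"hand": 16,"x": 2.2,"y": 45,"z": 0,"yaw": 0},
    {"hand": 16,"x": 2.2,"y": 45,"z": 0,"yaw": 0},
    {"hand": 16,"x": 2.2,"y": 45,"z": 0,"yaw": 0},
    {"hand": 16,"x": 1.2,"y": 30,"z": 0,"yaw": 0},
    {"hand": 16,"x": 0,"y": 0,"z": 0,"yaw": 0},
  ],
)

```text
t: 31.35
eef_pos: [0.5193, 0.1554, 0.1323]
ee_rot: [[-0.996, 0.094, -0.003], [0.094, 0.996, 0.001], [0.003, 0.001, -1.0]]
wrist_force: [-0.1, -1.1, -5.8]
grip_width: 0.251
```

Emit:
carry_out(
  deltas=[
    {"hand": 16,"x": 0,"y": 0,"z": 0,"yaw": 0},
    {"hand": 16,"x": 0,"y": 0,"z": 0,"yaw": 0},
    {"hand": 16,"x": 0,"y": 0,"z": 0,"yaw": 0},
  ],
)

```text
t: 31.72
eef_pos: [0.5212, 0.1505, 0.1338]
ee_rot: [[-0.995, 0.099, -0.001], [0.099, 0.995, -0.0], [0.0, -0.001, -1.0]]
wrist_force: [0.7, 0.0, -6.8]
grip_width: 0.245
```

```bash
python3 go.py 521.1 151.8 82 -5.55
```

```text
t 31.73 pos [521.2 150.5 133.8] Zax [-5.e-04 -5.e-04 -1.e+00] yawnow -5.66 -> yaw -0.11 xyz after yaw [0.2, 1.3, 51.8] now-axes [ 0.2  1.3 51.8] F [ 0.7  0.  -6.8] grip 22.5
```

Emit:
carry_out(
  deltas=[
    {"hand": 16,"x": 0.2,"y": 1,"z": 15,"yaw": -0.1},
    {"hand": 16,"x": 0,"y": 0,"z": 20,"yaw": 0},
    {"hand": 16,"x": 0,"y": 0,"z": 12,"yaw": 0},
    {"hand": 16,"x": 0,"y": 0,"z": 4,"yaw": 0},
    {"hand": 16,"x": 0,"y": 0,"z": 0,"yaw": 0},
    {"hand": 16,"x": 0,"y": 0,"z": 0,"yaw": 0},
    {"hand": 16,"x": 0,"y": 0,"z": 0,"yaw": 0},
  ],
)

```text
t: 32.6
eef_pos: [0.5217, 0.153, 0.0836]
ee_rot: [[-0.996, 0.095, 0.001], [0.095, 0.996, 0.0], [-0.001, 0.001, -1.0]]
wrist_force: [0.3, 1.0, -5.4]
grip_width: 0.251
```

```bash
python3 go.py 521.1 151.8 67.2 -5.55;python3 endchk.py 521.1 151.8 125 -5.55 190 scene e11
```

```text
t 32.6 pos [521.7 153.   83.6] Zax [ 1.2e-03  4.0e-04 -1.0e+00] yawnow -5.43 -> yaw 0.12 xyz after yaw [0.5, -1.2, 16.4] now-axes [ 0.5 -1.3 16.4] F [ 0.3  1.  -5.4] grip 23.1
[[362.1 307.2]
 [390.9 241.2]
 [377.2 272.7]]
u ends [-30.4 -28.8 -28.2 -26.9 -26.5 -26.2] [95.8 96.  96.1 96.4 96.7 96.7] lat -0.9 ztop 13.8
```

View pics/e11.png

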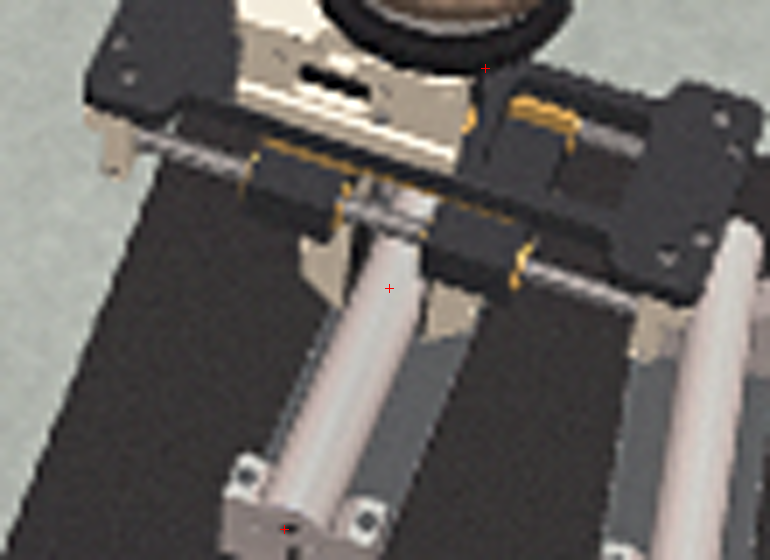

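Emit:
carry_out(
  deltas=[
    {"hand": 16,"x": 0.3,"y": -1.2,"z": 4,"yaw": 0},
    {"hand": 16,"x": 0,"y": 0,"z": 3,"yaw": 0},
    {"hand": 16,"x": 0,"y": 0,"z": 3,"yaw": 0},
    {"hand": 16,"x": 0,"y": 0,"z": 0,"yaw": 0},
    {"hand": 16,"x": 0,"y": 0,"z": 0,"yaw": 0},
  ],
)

```text
t: 33.28
eef_pos: [0.5208, 0.1517, 0.073]
ee_rot: [[-0.996, 0.095, -0.0], [0.095, 0.996, 0.0], [0.0, 0.0, -1.0]]
wrist_force: [0.4, 0.4, -6.5]
grip_width: 0.245
```

```bash
python3 go.py 521.1 151.8 67.2 -5.55
```

```text
t 33.27 pos [520.8 151.7  73. ] Zax [-1.e-04  0.e+00 -1.e+00] yawnow -5.42 -> yaw 0.13 xyz after yaw [-0.3, 0.2, 5.8] now-axes [-0.3  0.2  5.8] F [ 0.4  0.4 -6.5] grip 22.5
```

Emit:
carry_out(
  deltas=[
    {"hand": 16,"x": -0.2,"y": 0.1,"z": 2,"yaw": 0.1},
    {"hand": 16,"x": 0,"y": 0,"z": 2,"yaw": 0},
    {"hand": 16,"x": 0,"y": 0,"z": 1,"yaw": 0},
    {"hand": 16,"x": 0,"y": 0,"z": 0.5,"yaw": 0},
    {"hand": 16,"x": 0,"y": 0,"z": 0,"yaw": 0},
    {"hand": 16,"x": 0,"y": 0,"z": 0,"yaw": 0},
  ],
)

```text
t: 34.02
eef_pos: [0.521, 0.1518, 0.0675]
ee_rot: [[-0.995, 0.096, 0.0], [0.096, 0.995, 0.0], [-0.0, 0.0, -1.0]]
wrist_force: [-0.1, -0.0, -6.2]
grip_width: 0.249
```

Emit:
carry_out(
  deltas=[
    {"hand": 16,"x": 0,"y": 0,"z": 0.6,"yaw": 0},
    {"hand": 16,"x": 0,"y": 0,"z": 0,"yaw": 0},
    {"hand": 16,"x": 0,"y": 0,"z": 0,"yaw": 0},
  ],
)

```text
t: 34.4
eef_pos: [0.5211, 0.1519, 0.0672]
ee_rot: [[-0.995, 0.096, 0.0], [0.096, 0.995, 0.0], [-0.0, 0.0, -1.0]]
wrist_force: [-1.7, -0.0, -0.7]
grip_width: 0.248
```

```bash
python3 go.py 521.1 151.8 67.2 -5.55
```

```text
t 34.4 pos [521.1 151.9  67.2] Zax [ 3.e-04  3.e-04 -1.e+00] yawnow -5.52 -> yaw 0.03 xyz after yaw [-0.0, -0.1, 0.0] now-axes [-0.  -0.1  0. ] F [-1.7 -0.  -0.7] grip 22.8
```

Emit:
carry_out(
  deltas=[
    {"hand": 16,"x": 0,"y": 0,"z": 0.6,"yaw": 0},
    {"hand": 16,"x": 0,"y": 0,"z": 0,"yaw": 0},
    {"hand": 16,"x": 0,"y": 0,"z": 0,"yaw": 0},
  ],
)

```text
t: 34.78
eef_pos: [0.5211, 0.152, 0.0672]
ee_rot: [[-0.995, 0.096, 0.0], [0.096, 0.995, 0.0], [-0.0, 0.0, -1.0]]
wrist_force: [-4.2, 0.4, 5.8]
grip_width: 0.246
```

Emit:
carry_out(
  deltas=[
    {"hand": 26,"x": 0,"y": 0,"z": 0,"yaw": 0},
    {"hand": 32,"x": 0,"y": 0,"z": 0,"yaw": 0},
    {"hand": 42,"x": 0,"y": 0,"z": 0,"yaw": 0},
    {"hand": 42,"x": 0,"y": 0,"z": 0,"yaw": 0},
    {"hand": 42,"x": 0,"y": 0,"z": -10,"yaw": 0},
    {"hand": 42,"x": 0,"y": 0,"z": -25,"yaw": 0},
    {"hand": 42,"x": 0,"y": 0,"z": -40,"yaw": 0},
    {"hand": 42,"x": 0,"y": 0,"z": -40,"yaw": 0},
  ],
)

```text
t: 35.78
eef_pos: [0.5209, 0.1517, 0.183]
ee_rot: [[-0.995, 0.096, 0.0], [0.096, 0.995, 0.0], [-0.0, 0.0, -1.0]]
wrist_force: [0.7, 0.0, -0.5]
grip_width: 0.457
```

Emit:
carry_out(
  deltas=[
    {"hand": 42,"x": 0,"y": -45,"z": 0,"yaw": 0},
    {"hand": 42,"x": 0,"y": -45,"z": 0,"yaw": 0},
    {"hand": 42,"x": 0,"y": -45,"z": 0,"yaw": 0},
    {"hand": 42,"x": 0,"y": -45,"z": 0,"yaw": 0},
    {"hand": 42,"x": 0,"y": -45,"z": 0,"yaw": 0},
    {"hand": 42,"x": 0,"y": -45,"z": 0,"yaw": 0},
    {"hand": 42,"x": 0,"y": 0,"z": 0,"yaw": 0},
    {"hand": 42,"x": 0,"y": 0,"z": 0,"yaw": 0},
  ],
)

```text
t: 36.78
eef_pos: [0.4952, -0.1165, 0.1818]
ee_rot: [[-0.995, 0.096, 0.001], [0.096, 0.995, 0.001], [-0.001, 0.001, -1.0]]
wrist_force: [-0.5, 0.6, 0.9]
grip_width: 0.459
```

Run:
```python
from fit import *
from bench import robot
T=dict(short=(514.2,361.1,106.1,-2.85,110),middle=(532.6,256.1,107.6,4.2,150),long=(521.1,151.8,109,-5.55,190))
for n in("scene","top"):
    d=robot.snapshot(n);np.savez(f"pics/f{n}.npz",**d);i=d["img"][:,:,::-1];W=world(d)*1e3
    for r,(x,y,z,a,L) in T.items():
        c=np.array([x,y,z]);a=np.radians(a);ax=np.array([np.cos(a),np.sin(a),0]);la=np.array([-np.sin(a),np.cos(a),0]);q=W-c
        D={110:20,150:22,190:24}[L]
        k=(d["depth"]>0)&(abs(q@la)<D/2+3)&(q[...,2]>D*.2)&(q[...,2]<D/2+6)&(abs(q@ax)<L/2+12)
        u,v=(q@ax)[k],(q@la)[k];s=np.polyfit(u,v,1)
        print(n,r,"u",u.min().round(1),u.max().round(1),"lat %.1f slope %.2f deg"%(s[1],np.degrees(s[0])),"ztop: near %.1f far %.1f"%tuple(np.percentile(q[...,2][k][m],90) for m in(u<-L/4,u>L/4)),"expect",D/2)
    if n=="top": cv2.imwrite("pics/ftop.png",cv2.resize(i[145:280,110:300],None,fx=4.2,fy=4.2,interpolation=2));cv2.imwrite("pics/ftop2.png",i)
    else: cv2.imwrite("pics/fscene.png",i)
    # undisturbed things vs start
    d0=dict(np.load(f"pics/{n}0.npz"));df=np.abs(d["img"].astype(int)-d0["img"]).max(-1)
    for nm,p in dict(spindle=(.506,-.165,.015),hex=(.488,-.383,.015)).items():
        P=np.array(p);u=proj(d,P)[0].astype(int);print(n,nm,"imgdiff>60 px",(df[u[1]-35:u[1]+35,u[0]-10:u[0]+10]>60).sum())
print(robot.state()["t"],robot.state()["eef_pos"])
```

```text
scene short u -54.8 56.9 lat -0.1 slope 0.35 deg ztop: near 12.9 far 12.3 expect 10.0
scene middle u -74.5 76.4 lat 0.2 slope -0.08 deg ztop: near 14.1 far 13.8 expect 11.0
scene long u -97.6 96.4 lat 1.4 slope -0.10 deg ztop: near 14.6 far 13.9 expect 12.0
scene spindle imgdiff>60 px 102
scene hex imgdiff>60 px 22
top short u -53.5 54.7 lat -1.6 slope -0.20 deg ztop: near 12.9 far 11.6 expect 10.0
top middle u -75.5 75.3 lat -1.2 slope -0.12 deg ztop: near 12.4 far 13.4 expect 11.0
top long u -94.7 95.3 lat -0.9 slope -0.17 deg ztop: near 14.1 far 13.8 expect 12.0
top spindle imgdiff>60 px 970
top hex imgdiff>60 px 0
36.875 [ 0.49529973 -0.11550021  0.18155928]
```

View pics/ftop.png

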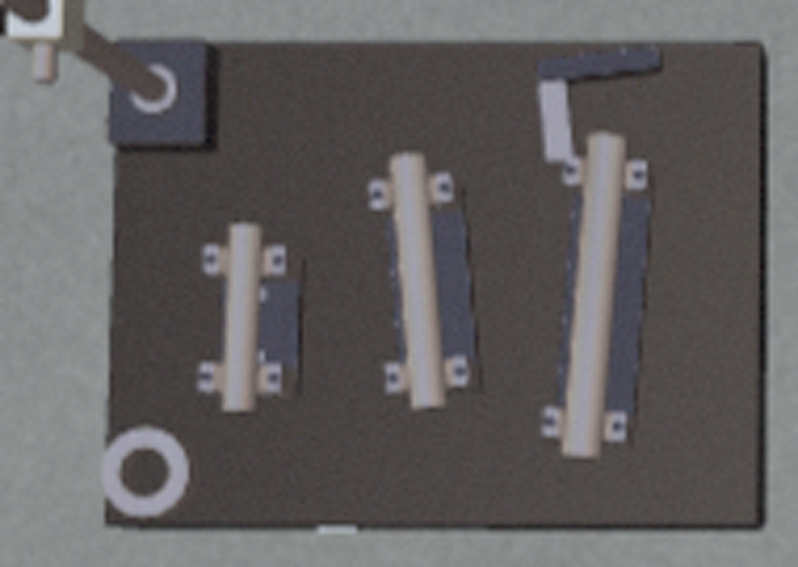

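View pics/fscene.png

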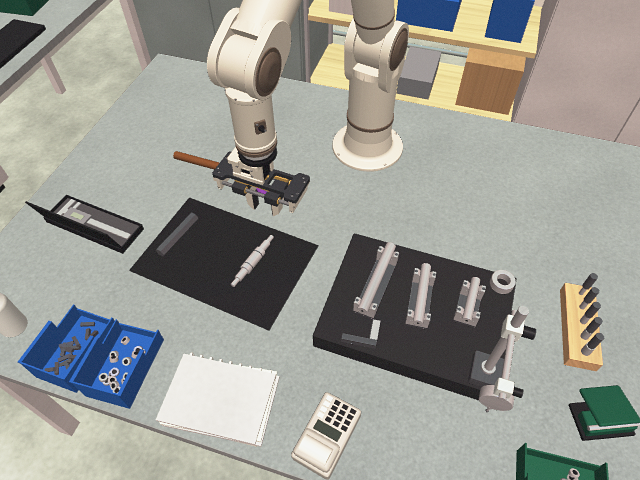

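Run:
```python
from fit import *
from bench import robot
a=dict(np.load("pics/scene0.npz"));b=dict(np.load("pics/fscene.npz"))
for nm,(x,y) in dict(spindle=(.507,-.165),hex=(.489,-.382)).items():
    for d in(a,b):
        W=world(d);m=(d["depth"]>0)&(abs(W[...,0]-x)<.1)&(abs(W[...,1]-y+(W[...,0]-x)*.21)<.025)&(W[...,2]>.01)&(W[...,2]<.05);print(nm,m.sum(),(np.median(W[m],0)*1e3).round(1))
robot.hand_in();print("handed in",robot.state()["t"])
```

```text
spindle 544 [ 513.7 -161.4   26.6]
spindle 542 [ 514.  -161.7   26.2]
hex 514 [ 493.6 -380.9   25.9]
hex 504 [ 495.3 -381.1   25.9]
the job is handed in; nothing more can be done
the job is handed in; nothing more can be done
```

All three plain round shafts are in their own rests, short in short, middle in middle and long in long, and the job is handed in at about 37 s. Each was lowered until the wrist force showed it resting on the blocks, and only then released.

**First grasp missed:** the real fingertips end about 34 mm above the reported TCP, so the jaws first closed in the air above the short shaft. I measured the offset in the images and allowed for it from then on. Nothing was disturbed.

**Last checks:**
- **Seating:** all three lie in both blocks, parallel to their grooves within about 0.4°. Each made contact within about 0.2 mm of the height expected for a seated shaft.
- **Centring:** both cameras put each shaft's middle within about 1 mm of its rest's middle along the groove. Sideways they read up to 1.6 mm off and differ from each other by up to 2.3 mm, about what the 2 mm calibration allows.
- **Height reading:** depth read the shaft tops 1.6–3.1 mm above nominal. It also read the rods on the mat and the block tops up to about 1.6 mm high, so I put most of this down to depth noise and trusted the contact heights.
- **Other parts:** the spindle measured within 0.5 mm of its start, and the hex bar within about 1.7 mm, which is one pixel. The dial gauge stand measured unmoved while I placed the short shaft, the only placing close to it, and looks unchanged in the final picture. The purple and brown look-alikes were left alone.

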